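Clamp a pack of filter cassettes in the bench quick clamp

ROBOT

A 6-joint arm with a two-finger parallel gripper is mounted at the origin on the work surface. World frame = base frame: x ahead of the robot, y to its left, z up, the work surface at z = 0. Lengths are in m, angles in rad, forces in N, time in s.
With the tool pointing down it reaches from about 0.35 to 0.725 m from the base axis. Payload 4.3 kg.
Tool frame: the origin (TCP) lies at the very end of the fingers, on their centre line; the grasp point (between the pads) lies ctrl.tcp_to_grasp behind it (ctrl.tcp_to_grasp is the distance from the TCP to the grasp point, in m); z points along the fingers, y is the direction in which the jaws open and shut (so a half turn about z gives the same grasp; the last joint's range is limited). The gripper opens to 85 mm and grips with 20 to 120 N. Pads are 22 mm wide; open, the fingers measure 114 mm over their backs; the gripper's body (76 mm by 85 mm) begins 54 mm behind the grasp point. The pads swing forward as they close: fully open they stand 13 mm farther back than shut.
Start: joints at [-1.373, 0.377, 0.081, 1.274, 0, 1.46], TCP at [0.174, -0.548, 0.231] pointing down, gripper open.
Joint ranges: [-2.72, 2.72], [-0.84, 1.66], [-1.02, 1.22], [-1.77, 2.12], [-1.37, 1.28], [-3.14, 3.14]. Speed limits (rad/s): [2.57, 2.57, 3.14, 3.14, 3.14, 3.14].

INTERFACE

Orientations are given as a rotation vector (axis times angle).
In Python, from rig import sense, viewer, finish_job, search_frame, ctrl gives the robot as it stands.
- The arm moves only by the tool jog_arm, never from a script. Its argument "rows" is one flat list of numbers, 7 for each row, row after row: the shift along the tool's x, y, z in m, then the turn, a rotation vector about the tool's x, y, z in rad, then the closure, from 0 (fully open) to 1 (shut). In form: [dx, dy, dz, rx, ry, rz, jaw, dx, dy, dz, rx, ry, rz, jaw, ...]. A call has 1 to 10 rows; each row shifts and turns the pose as measured when the row begins, along the tool's axes as they then stand; what a row does not reach is not made up. A row lasts 1/12 s, in which the tool goes at most 41.7 mm and 7.16 degrees, less where a joint would pass 70% of its speed; a pose out of reach is approached as far as the arm can. A call is refused whole if a number of a shift passes 0.0417 or a number of a turn 0.125, either way. A call with a gripper value outside its range is refused whole. The fingers move at their own pace and stop on an object; "newtons" is the grip in N (left out, the last holds). Time passes only in rows, so rows that do not move let the fingers close. It gives the time, the measured TCP pose, the force and the opening at its end, in the units of the state.
- sense(): the state, without advancing time (a new reading comes with each control period).
- viewer.grab_frame(name): name is "scene" or "top" or "wrist"; returns a dict with "frame" (384x512x3 uint8, blue, green, red), "depth" (384x512 float32, m along the optical axis (not along the pixel's ray), 0 where there is no reading), "K" (3x3 intrinsics, pixels), "rvec" (rotation vector, rad) and "tvec" (3), from world to camera coordinates, as OpenCV has them. Camera axes: x right, y down, z forward; pixel columns grow to the right and rows downward; lengths in m; the calibration is good to about 2 mm. A picture is of the moment at which its call begins.
- finish_job(): hands the job in, once; it reports no verdict.
Trained networks look in a picture, given as the dict that the camera call returned (one of the last four; its "shot" number tells which), for a name from the list of things; names that differ only in an ending like _2 or _b are one class to them, and where a whole thing is asked for, a point or a joint stands for the part that bears it (a point fixed in the world has none). Each returns a list of dicts, best first, with "confidence" (0 to 1); they miss things now and then, are a little off and sometimes report something else, mostly with a low value. They report only what shows in the picture. A call takes as long as a camera call.
- search_frame(picture, thing): "centre" ([x, y, z] in m, in world coordinates, good to about 4 mm: the middle of the surface that is visible of it).
The state is a dict: "time": time; "joint_pos": joint angles; "dq": joint speeds; "tau": joint torques, N m; "position": TCP position; "tcp_rot": TCP orientation; "contact_force": force on the tool from outside, world axes, zero at the start; "moment": the same for the moment, N m; "opening": finger opening in m.
Only numpy, scipy, OpenCV 4.12 (cv2) and the standard library are available. Lean on these libraries where they do the work, as an engineer would, in place of code of your own. Each camera call takes 0.05 s, during which the arm holds its last target. There are 200 camera calls.

TASK

Pull the drawer of the small grey cabinet fully out to its stop, then stand every filter cassette that is in it in the bench quick clamp, one behind the other in a straight row between the anvil and the jaw and centred on the jaw. Then squeeze the clamp's trigger again and again until the jaw has closed the row up against the anvil and grips it firmly (its sprung pad well pressed in; never push the jaw forward by hand), push the drawer fully shut, and leave the things lying about undisturbed.

Things in the scene. Friction and masses are not known exactly. Their poses are not given: they have to be found in the camera images.
- cassette0_mid (a point): centre of a filter cassette: a plain aluminium block 60 mm long (its x) by 42 mm wide (its y) by 48 mm high (its z), 0.15 kg, with a dark round window on top and a thin dark rubber seal line around its foot. Two to four of the four are present, all identical, standing in a row in the drawer at the start. In the clamp they stand with their 60 mm length across the row, so that each takes 42 mm of the row's length
- cassette1_mid (a point): centre of a filter cassette: a plain aluminium block 60 mm long (its x) by 42 mm wide (its y) by 48 mm high (its z), 0.15 kg, with a dark round window on top and a thin dark rubber seal line around its foot. Two to four of the four are present, all identical, standing in a row in the drawer at the start. In the clamp they stand with their 60 mm length across the row, so that each takes 42 mm of the row's length
- cassette2_mid (a point): centre of a filter cassette: a plain aluminium block 60 mm long (its x) by 42 mm wide (its y) by 48 mm high (its z), 0.15 kg, with a dark round window on top and a thin dark rubber seal line around its foot. Two to four of the four are present, all identical, standing in a row in the drawer at the start. In the clamp they stand with their 60 mm length across the row, so that each takes 42 mm of the row's length
- cassette3_mid (a point): centre of a filter cassette: a plain aluminium block 60 mm long (its x) by 42 mm wide (its y) by 48 mm high (its z), 0.15 kg, with a dark round window on top and a thin dark rubber seal line around its foot. Two to four of the four are present, all identical, standing in a row in the drawer at the start. In the clamp they stand with their 60 mm length across the row, so that each takes 42 mm of the row's length
- drawer (a joint): how far the cabinet's drawer is out (m): 0 shut, 0.200 at its stop; it slides along -x of point drawer_handle, with about 2 N of friction, and stays where it is left. The cabinet is grey, 310 mm wide, 270 mm deep and 98 mm high, with this one drawer
- drawer_tray (a point): centre of the drawer's floor, 17.5 mm above the bench, axes as point drawer_handle. The drawer is a shallow tray, inside 190 mm long (x; all of it in front of the cabinet when fully out) and 270 mm wide (y); its side and back walls are 6 mm thick and rise 16 mm above the floor; its front panel is 12 mm thick and rises 69 mm above the floor
- drawer_handle (a point): middle of the drawer's handle: a level round steel bar about 10 mm thick and 120 mm long, along this point's y, its centre line 45 mm in front of the drawer's front panel and 64.5 mm above the bench; free above and below. x points into the cabinet (the way to push it shut), z up
- bed (a point): on the clamp's steel base plate (130 mm wide, 10 mm thick), at the foot of the fixed anvil's face, on the clamp's centre line. y points along the clamp from the jaw towards the anvil, x across it, z up. The anvil (75 mm wide, 56 mm high) is on the +y side; cassettes stand on the plate on the -y side, with their centres 24 mm above this point
- jaw_face (a point): middle of the front face of the sliding jaw's black pad (50 mm wide, 38 mm high), 24 mm above the base plate, axes as point bed; it moves towards the anvil (+y) as the clamp closes. At the start it lies 195 to 210 mm from the anvil's face
- jaw (a joint): how far the jaw has slid towards the anvil (m), 0 to 0.170, starts at 0 to 0.015. Each full squeeze and release of the trigger carries it about 9 mm forward (a squeeze of less than nine tenths of the stroke may carry it nowhere); it stays when the trigger is let go. It slides stiffly (14 N); there is no release, but it can be pushed back by hand
- jaw_pad (a joint): how far the jaw's sprung pad is pressed in (m), 0 free, 0.0075 at its stop; 2000 N/m. Above 0.004 the grip is firm. It may be up to 3 mm pressed while a row of loose cassettes is only being pushed along
- trigger (a joint): squeeze of the clamp's trigger (rad): 0 at rest, 0.29 fully squeezed towards the handle; it springs back by itself. About 12 N at its grip moves the jaw, 17 N or more gives a firm grip, and then the trigger stops short
- handle_grip (a point): on the rear face (away from the anvil) of the clamp's fixed black upright handle, 28 mm wide (x), 10 mm thick (y), top 174 mm above the bench; the point is 152 mm up; axes as point bed. The trigger stands before it on the anvil side; both are squeezed together by fingers from above, one behind the handle, one before the trigger: 24 mm over both when fully squeezed, 45 mm at rest
- trigger_grip (a point): on the front (anvil side) face of the trigger, a grey blade 24 mm wide and 10 mm thick, 72 mm above its pivot, that leans 0.29 rad forward at rest; its top is 3 mm farther forward, 161 mm above the bench; its pivot is 81 mm above the bench
- meter: bystander: yellow hand-held meter 150 x 75 x 32 mm lying on the bench, origin under its centre
- mouse: bystander: black computer mouse 100 x 58 x 34 mm, origin under its centre
- bottle: bystander: white plastic bottle 56 mm in diameter, 110 mm high, origin under its centre

How it is judged:
On the way, in this order (a step that is already met when the one before it is completed fails the run):
1. the drawer is pulled out to its stop (value of joint drawer above 0.19 m), for 0.2 s.
2. every cassette stands in the clamp, in the row between jaw and anvil (x of cassette0_mid in the frame of bed between -0.018 and 0.018 m and z of cassette0_mid in the frame of bed between 0.012 and 0.034 m and y of each of cassette0_mid, cassette1_mid, cassette2_mid, cassette3_mid in the frame of bed below -0.012 m and y of each of cassette0_mid, cassette1_mid, cassette2_mid, cassette3_mid in the frame of jaw_face above 0.012 m and x of cassette1_mid in the frame of bed between -0.018 and 0.018 m and z of cassette1_mid in the frame of bed between 0.012 and 0.034 m and x of cassette2_mid in the frame of bed between -0.018 and 0.018 m and z of cassette2_mid in the frame of bed between 0.012 and 0.034 m and x of cassette3_mid in the frame of bed between -0.018 and 0.018 m and z of cassette3_mid in the frame of bed between 0.012 and 0.034 m), for 0.2 s.
3. the jaw grips the whole row firmly (all of step 2 and value of joint jaw_pad above 0.004 m), for 0.3 s.
At the end, for the whole second after the job is handed in: every cassette present stands at rest on the clamp's base plate in the row between jaw and anvil, its centre within 18 mm of the clamp's centre line, the jaw's pad is pressed in by more than 4 mm (about 8 N), and the drawer is shut to within 8 mm (all of step 3 and value of joint drawer below 0.008 m and linear speed of each of cassette0, cassette1, cassette2, cassette3 below 0.02 m/s); the robot touches nothing.
It fails at once if the jaw is pushed forward by the robot itself instead of by the trigger (velocity of joint jaw above 0.01 m/s and (contact force between the fingers and jaw above 6 N or contact force between the fingers and jaw_pad above 6 N)).
It fails at once if a bystander is moved more than 30 mm or knocked over (distance of any of meter, mouse, bottle from where it was at the start of the episode above 0.03 m or angle between bottle's own z axis and vertical above 0.6 rad).
Of cassette0, cassette1, cassette2, cassette3 only 2 to 4 are there at a start; the rules pass over those that are not, and their reading is None.
At some moment in a run one of cassette0, cassette1, cassette2, cassette3 may be knocked a few centimetres aside while the robot is not near it.
Once in a run the grip may slacken for a moment while it holds something.
It also fails if it takes over 210 s, if anything falls off the work surface, if the arm or the gripper's body presses on something with over 40 N, if the wrist force passes 120 N, or if a joint passes its speed limit or range.

## Working session

There is one attempt and no reset: what is moved stays moved. The work goes in short steps, Python scripts to look and compute and a tool call to move; the robot and the scene stay as the last step left them, time stands still between calls to the robot, and variables do not carry over. Pictures are saved under pics/ and viewed, about 12 in all and at most 16, crops included, and the job is handed in when it is done.

Besides the shell and the picture viewer there is one more tool, called after "Call:" as a command line: name --argument value ..., lists and objects as JSON in quotes. jog_arm: Moves the arm, as the interface text tells. Its arguments: {"type":"object","properties":{"rows":{"type":"array"},"newtons":{"type":"number"}},"required":["rows"]}

```bash
ls; mkdir -p pics
python3 - <<'E'
from rig import sense, viewer, search_frame, ctrl
import cv2,numpy as np
print(sense()); print(ctrl.tcp_to_grasp)
for n in ["top","scene"]:
    p=viewer.grab_frame(n); cv2.imwrite(f"pics/{n}0.png",p["frame"])
    for t in ["cassette0_mid","drawer_tray","drawer_handle","bed","jaw_face","handle_grip","trigger_grip","meter","mouse","bottle"]:
        print(n,t,[(np.round(d["centre"],3).tolist(),round(d["confidence"],2)) for d in search_frame(p,t)[:5]])
E
```

```text
pics
{'time': 0.0, 'joint_pos': array([-1.37325741e+00,  3.78080681e-01,  7.96648777e-02,  1.27437941e+00,
        2.95751960e-05,  1.46049013e+00]), 'dq': array([ 3.48348199e-05, -2.28990115e-04, -9.29457196e-04,  1.30030234e-03,
        4.85287126e-04, -2.36742237e-04]), 'tau': array([ 4.34792209e-04, -4.63603985e+01,  2.69876325e+01,  2.09815783e-02,
       -8.13467796e-05,  3.52216261e-06]), 'position': array([ 0.17411552, -0.54734552,  0.23036589]), 'tcp_rot': array([-3.10247588e+00, -4.81348386e-01,  9.04351387e-05]), 'contact_force': array([-0.3351408 , -0.45309966,  0.12294663]), 'moment': array([-0.04495216, -0.01176894, -0.00616657]), 'opening': 0.08546997480145267}
0.0187
top cassette0_mid []
top drawer_tray [([0.609, 0.215, 0.07], 0.76), ([0.353, -0.312, 0.035], 0.72), ([0.39, -0.468, 0.078], 0.57), ([0.559, -0.371, 0.043], 0.5)]
top drawer_handle [([0.604, 0.217, 0.07], 0.97), ([0.39, -0.473, 0.08], 0.53)]
top bed [([0.542, -0.262, 0.013], 0.76), ([0.356, -0.314, 0.034], 0.15)]
top jaw_face [([0.549, -0.317, 0.05], 0.51)]
top handle_grip [([0.54, -0.266, 0.008], 0.68)]
top trigger_grip [([0.544, -0.35, 0.157], 0.39)]
top meter [([0.354, -0.309, 0.033], 0.92), ([0.609, 0.212, 0.073], 0.49)]
top mouse [([0.358, -0.089, 0.033], 0.59)]
top bottle [([0.393, -0.47, 0.075], 0.77)]
scene cassette0_mid []
scene drawer_tray [([0.584, 0.213, 0.066], 0.51), ([0.562, -0.275, 0.008], 0.36)]
scene drawer_handle [([0.587, 0.215, 0.072], 0.72), ([0.561, -0.353, 0.132], 0.31)]
scene bed [([0.565, -0.274, 0.008], 0.92)]
scene jaw_face []
scene handle_grip [([0.56, -0.27, 0.009], 0.67)]
scene trigger_grip [([0.562, -0.353, 0.129], 0.57)]
scene meter [([0.371, -0.301, 0.035], 0.84)]
scene mouse []
scene bottle [([0.406, -0.472, 0.066], 0.78)]
```

View pics/top0.png

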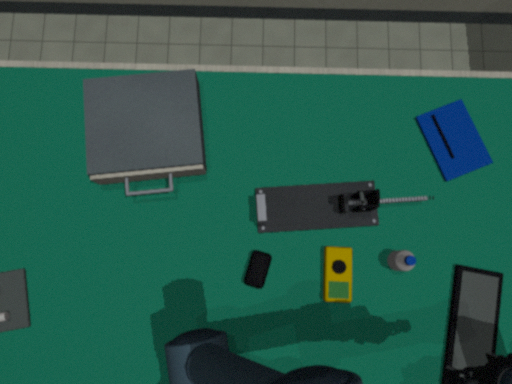

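View pics/scene0.png

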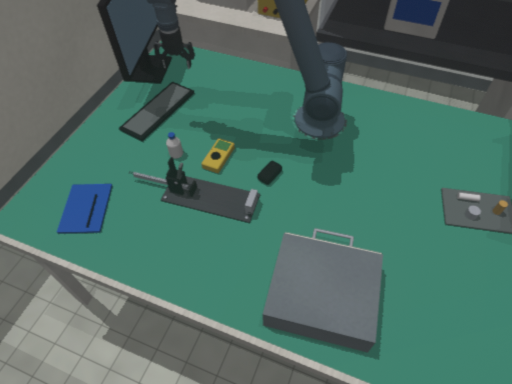

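Top: up is +x, left is +y. The cabinet's handle is at (148,190), the clamp plate spans (255-378,182-232) with the anvil at its left end, and the meter, mouse and bottle are nearby. Next I'll measure from depth.

```bash
cat > h.py <<'E'
from rig import sense, viewer, search_frame, ctrl
import cv2,numpy as np
from scipy.spatial.transform import Rotation as R
def cloud(p):
    d=p["depth"];h,w=d.shape;u,v=np.meshgrid(np.arange(w),np.arange(h));K=p["K"]
    c=np.stack([(u-K[0,2])/K[0,0]*d,(v-K[1,2])/K[1,1]*d,d],-1)
    M=cv2.Rodrigues(np.float64(p["rvec"]))[0]
    X=(c-np.ravel(p["tvec"]))@M; X[d==0]=np.nan
    return X
def box(X,lo,hi): 
    with np.errstate(invalid="ignore"): return ((X>lo)&(X<hi)).all(-1)
def rect(P):
    (c,s,a)=cv2.minAreaRect(np.float32(P[:,:2]*1000)); return np.round(c,1),np.round(s,1),round(a,2)
def save(p,n,k=1,crop=None):
    f=p["frame"]
    if crop: f=f[crop[1]:crop[3],crop[0]:crop[2]]
    cv2.imwrite(f"pics/{n}.png",cv2.resize(f,None,fx=k,fy=k,interpolation=cv2.INTER_CUBIC))
def tool(target,yaw=None):
    "shift from the current pose to world target, in tool axes"
    s=sense(); r=R.from_rotvec(s["tcp_rot"]); return r.inv().apply(np.array(target)-s["position"])
E
python3 - <<'E'
from h import *
for n in ["top","scene"]:
    p=viewer.grab_frame(n);X=cloud(p)
    for nm,lo,hi in [("cab top",[.5,.0,.085],[1.1,.45,.12]),("handle",[.5,.1,.045],[.64,.34,.08]),("plate",[.4,-.55,.006],[.68,-.1,.016]),("anvil",[.44,-.22,.055],[.62,-.1,.09]),("jaw",[.47,-.40,.04],[.62,-.26,.07]),("high",[.47,-.45,.13],[.62,-.26,.2]),("all",[.47,-.45,.02],[.62,-.26,.2])]:
        m=box(X,lo,hi);P=X[m]
        print(n,nm,len(P), *(rect(P)+(np.round(np.nanmin(P,0),3),np.round(np.nanmax(P,0),3)) if len(P)>3 else ()))
E
```

```text
top cab top 11245 [750.8 233.5] [284.3 311.2] 6.92 [0.593 0.064 0.085] [0.909 0.403 0.106]
top handle 520 [585.6 216.2] [ 51.6 239.7] 7.04 [0.554 0.1   0.045] [0.625 0.338 0.08 ]
top plate 3957 [ 513.6 -323.3] [263.6 452.4] 8.91 [ 0.401 -0.535  0.006] [ 0.679 -0.101  0.016]
top anvil 83 [ 529.1 -105.8] [74.1  8.4] 1.01 [ 0.492 -0.11   0.058] [ 0.566 -0.101  0.07 ]
top jaw 241 [ 551.  -356.3] [49.9 82.8] 5.13 [ 0.523 -0.4    0.04 ] [ 0.573 -0.314  0.069]
top high 144 [ 552.9 -362.9] [28.  46.4] 1.26 [ 0.539 -0.386  0.131] [ 0.567 -0.34   0.176]
top all 758 [ 552.6 -382.2] [ 49.7 135. ] 4.37 [ 0.523 -0.45   0.02 ] [ 0.578 -0.314  0.176]
scene cab top 9486 [754.8 231.7] [281.8 310.8] 6.94 [0.605 0.062 0.085] [0.912 0.402 0.103]
scene handle 167 [588.6 214.4] [ 52.8 136.1] 6.92 [0.557 0.145 0.058] [0.622 0.285 0.08 ]
scene plate 1457 [ 513.5 -299. ] [222.3 397.2] 0.36 [ 0.402 -0.498  0.006] [ 0.625 -0.1    0.016]
scene anvil 49 [ 532.4 -106.3] [76.6 11.7] 0.55 [ 0.494 -0.112  0.057] [ 0.571 -0.1    0.07 ]
scene jaw 179 [ 555.1 -358.7] [50.5 86.5] 5.1 [ 0.526 -0.4    0.04 ] [ 0.584 -0.316  0.069]
scene high 103 [ 555.7 -364.9] [31.3 45.9] 2.85 [ 0.541 -0.388  0.13 ] [ 0.572 -0.342  0.175]
scene all 657 [ 558.4 -382.8] [ 52.  135.1] 5.41 [ 0.526 -0.45   0.02 ] [ 0.584 -0.315  0.175]
```

Run:
```python
from h import *
a=np.radians(7);C=np.array([[np.cos(a),np.sin(a)],[-np.sin(a),np.cos(a)]])
b=np.radians(5.2);B=np.array([[np.cos(b),np.sin(b)],[-np.sin(b),np.cos(b)]])
for n in ["top","scene"]:
    p=viewer.grab_frame(n);X=cloud(p)
    P=X[box(X,[.5,.05,.03],[1.1,.45,.12])];Q=P.copy();Q[:,:2]=P[:,:2]@C.T
    print(n,"cab x",np.round(np.percentile(Q[Q[:,2]>.09][:,0],[0,1,99,100]),3),"y",np.round(np.percentile(Q[Q[:,2]>.09][:,1],[0,1,99,100]),3))
    x0=np.percentile(Q[Q[:,2]>.09][:,0],1); H=Q[(Q[:,0]<x0-.012)&(Q[:,2]>.05)]
    print(" handle x hist",np.histogram(H[:,0],10),"y",np.round([H[:,1].min(),H[:,1].max()],3),"z",np.round(np.median(H[:,2]),3))
    P=X[box(X,[.4,-.5,.006],[.68,-.02,.2])];Q=P.copy();Q[:,:2]=P[:,:2]@B.T
    for z0,z1 in [(.045,.075),(.1,.15),(.15,.168),(.168,.18)]:
      for nm,s in [("anvil",Q[:,1]>-.25),("jaw",(Q[:,1]<-.25)&(Q[:,0]>.45))]:
        S=Q[s&(Q[:,2]>z0)&(Q[:,2]<z1)]
        if len(S)>3: print(" ",nm,z0,len(S),np.round(S.min(0),3),np.round(S.max(0),3),np.round(np.median(S,0),3))
    S=X[box(X,[.4,-.3,.006],[.68,-.12,.014])];print(" plate",rect(S))
```

```text
top cab x [0.632 0.645 0.912 0.916] y [-0.015 -0.012  0.292  0.297]
 handle x hist (array([ 98,  77,  13,  17,  14,  15,  13,  13,  13, 337]), array([0.58191163, 0.58703015, 0.59214867, 0.59726719, 0.60238571,
       0.60750423, 0.61262275, 0.61774127, 0.62285979, 0.62797831,
       0.63309682])) y [-0.013  0.292] z 0.068
  anvil 0.045 256 [ 0.48  -0.156  0.052] [ 0.556 -0.131  0.069] [ 0.517 -0.143  0.065]
  jaw 0.045 203 [ 0.492 -0.53   0.045] [ 0.541 -0.363  0.075] [ 0.515 -0.378  0.052]
  jaw 0.1 87 [ 0.503 -0.454  0.101] [ 0.529 -0.396  0.15 ] [ 0.511 -0.425  0.121]
  jaw 0.15 66 [ 0.503 -0.433  0.151] [ 0.53  -0.388  0.168] [ 0.516 -0.396  0.158]
  jaw 0.168 44 [ 0.503 -0.434  0.168] [ 0.531 -0.424  0.176] [ 0.518 -0.429  0.172]
 plate (array([ 529.7, -210. ]), array([180. , 252.1]), 89.97)
scene cab x [0.644 0.65  0.916 0.918] y [-0.017 -0.014  0.29   0.294]
 handle x hist (array([28, 74, 22,  8, 11, 11,  9,  4,  0, 60]), array([0.58383253, 0.58920728, 0.59458203, 0.59995677, 0.60533152,
       0.61070627, 0.61608101, 0.62145576, 0.62683051, 0.63220525,
       0.63758   ])) y [-0.013  0.288] z 0.067
  anvil 0.045 160 [ 0.485 -0.16   0.045] [ 0.562 -0.132  0.069] [ 0.528 -0.143  0.062]
  jaw 0.045 171 [ 0.496 -0.543  0.045] [ 0.546 -0.363  0.075] [ 0.536 -0.407  0.053]
  jaw 0.1 105 [ 0.504 -0.457  0.1  ] [ 0.535 -0.392  0.149] [ 0.528 -0.427  0.124]
  jaw 0.15 44 [ 0.507 -0.435  0.15 ] [ 0.535 -0.389  0.168] [ 0.525 -0.425  0.157]
  jaw 0.168 20 [ 0.507 -0.435  0.168] [ 0.533 -0.427  0.174] [ 0.518 -0.43   0.171]
 plate (array([ 510.6, -210.1]), array([219.1, 179.4]), 0.34)
```

Call:
jog_arm --rows '[0,0,0,0,0,-0.12,0,0,0,0,0,0,-0.12,0,0,0,0,0,0,-0.12,0,0,0,0,0,0,-0.12,0,0,0,0,0,0,-0.12,0,0,0,0,0,0,-0.12,0,0,0,0,0,0,-0.12,0,0,0,0,0,0,-0.12,0,0,0,0,0,0,-0.12,0,0,0,0,0,0,-0.12,0]'

```text
time: 2.13
position: [0.1742, -0.548, 0.2313]
tcp_rot: [2.238, 2.205, -0.0]
contact_force: [0.3, -0.2, -0.0]
opening: 0.0856
```

```bash
cat >> h.py <<'E'
def go(target,yaw,label=""):
    "print shift in tool axes and turn about tool (tool pointing down, tool x at yaw deg)"
    s=sense(); r=R.from_rotvec(s["tcp_rot"]); y=np.radians(yaw)
    Rt=np.array([[np.cos(y),np.sin(y),0],[np.sin(y),-np.cos(y),0],[0,0,-1]])
    d=r.inv().apply(np.array(target)-s["position"])
    print(label,"shift mm",np.round(d*1000,1),"turn",np.round((r.inv()*R.from_matrix(Rt)).as_rotvec(),4),"t",round(s["time"],2),"F",np.round(s["contact_force"],1),"open",round(s["opening"]*1000,1), "pos",np.round(s["position"],4))
E
python3 -c "
from h import *
go([.5656,.2105,.23],97)
print(sense()['joint_pos'])"
```

```text
shift mm [764.2 380.1   1.2] turn [-0.00e+00  1.00e-04 -1.37e-01] t 2.13 F [ 0.3 -0.2 -0. ] open 85.6 pos [ 0.1742 -0.548   0.2313]
[-1.37326742e+00  3.77323273e-01  8.09708771e-02  1.27437819e+00
 -2.55532918e-05  2.12403009e-01]
```

Call:
jog_arm --rows '[0.005,0.003,0,0,0,-0.069,0.2,0.01,0.007,0,0,0,-0.069,0.2,0.032,0.022,0,0,0,0,0.5,0.032,0.022,0,0,0,0,0.5,0.032,0.022,0,0,0,0,0.5,0.032,0.022,0,0,0,0,0.5,0.032,0.022,0,0,0,0,0.5,0.032,0.022,0,0,0,0,0.5,0.032,0.022,0,0,0,0,0.5,0.032,0.022,0,0,0,0,0.5]'

```text
time: 2.97
position: [0.3268, -0.2526, 0.2292]
tcp_rot: [2.08, 2.346, -0.006]
contact_force: [1.6, -0.7, 0.3]
opening: 0.043
```

Call:
jog_arm --rows '[0.032,0.022,0,0,0,0,0.5,0.032,0.022,0,0,0,0,0.5,0.032,0.022,0,0,0,0,0.5,0.032,0.022,0,0,0,0,0.5,0.032,0.022,0,0,0,0,0.5,0.032,0.022,0,0,0,0,0.5,0.032,0.022,0,0,0,0,0.5,0.032,0.022,0,0,0,0,0.5,0.032,0.022,0,0,0,0,0.5,0.032,0.022,0,0,0,0,0.5]'

```text
time: 3.8
position: [0.5129, 0.1108, 0.2303]
tcp_rot: [2.074, 2.339, -0.001]
contact_force: [1.5, -1.9, 0.2]
opening: 0.0429
```

```bash
python3 -c "
from h import *
go([.5656,.2105,.046],97)
p=viewer.grab_frame('wrist');save(p,'w1',1)
print([(d['centre'],d['confidence']) for d in search_frame(p,'drawer_handle')])
X=cloud(p);P=X[box(X,[.4,.1,.055],[.61,.35,.078])];print(len(P),rect(P))
"
```

```text
shift mm [ 94.8  62.5 183.8] turn [ 0.0098  0.0117 -0.0023] t 3.8 F [ 1.5 -1.9  0.2] open 42.9 pos [0.5129 0.1108 0.2303]
[([0.6118, 0.191, 0.0681], 0.87)]
2892 (array([586.7, 210.5]), array([ 51.2, 125.8]), 6.78)
```

```bash
python3 -c "
from h import *
p=viewer.grab_frame('wrist')
X=cloud(p);P=X[box(X,[.4,.05,.055],[.75,.35,.12])]
a=np.radians(7);C=np.array([[np.cos(a),np.sin(a)],[-np.sin(a),np.cos(a)]])
Q=P[:,:2]@C.T
h=(Q[:,0]<.61)&(P[:,2]<.08)
print(np.round([Q[h].min(0),Q[h].max(0)],4)); m=h&(abs(Q[:,1]-.14)<.04);print('bar x',np.round(np.percentile(Q[m,0],[1,50,99]),4),P[m,2].max())
f=P[:,2]>.08;print('panel',np.percentile(Q[f,0],[0,1,5]))
go([.5656,.2105,.046],97)
"
```

```text
[[0.5825 0.0737]
 [0.61   0.2032]]
bar x [0.5827 0.5868 0.5924] 0.07179808436898542
panel [0.63190426 0.6328504  0.636578  ]
 shift mm [ 94.4  62.9 183.2] turn [0.0091 0.0116 0.0018] t 3.95 F [ 0.2 -0.9  0.4] open 42.6 pos [0.513  0.111  0.2297]
```

Call:
jog_arm --rows '[0.02,0.014,0,0.009,0.011,0,0.5,0.025,0.017,0,0,0,0,0.5,0.025,0.016,0,0,0,0,0.5,0.022,0.016,0,0,0,0,0.5,0,0,0.03,0,0,0,0.5,0,0,0.03,0,0,0,0.5,0,0,0.02,0,0,0,0.5,0,0,0,0,0,0,0.5]'

```text
time: 4.62
position: [0.567, 0.2049, 0.1501]
tcp_rot: [2.088, 2.34, 0.001]
contact_force: [-0.4, 0.6, -0.2]
opening: 0.043
```

```bash
python3 -c "
from h import *
go([.5663,.2091,.046],97)"
```

```text
shift mm [  4.6  -0.6 104.1] turn [ 0.0042  0.0037 -0.0081] t 4.62 F [-0.4  0.6 -0.2] open 43.0 pos [0.567  0.2049 0.1501]
```

Call:
jog_arm --rows '[0.004,0,0.025,0.004,0.004,-0.008,0.5,0,0,0.025,0,0,0,0.5,0,0,0.025,0,0,0,0.5,0,0,0.02,0,0,0,0.5,0,0,0.009,0,0,0,0.5,0,0,0,0,0,0,1,0,0,0,0,0,0,1,0,0,0,0,0,0,1,0,0,0,0,0,0,1]' --newtons 40

```text
time: 5.37
position: [0.5666, 0.1998, 0.0515]
tcp_rot: [2.094, 2.341, 0.0]
contact_force: [2.1, 2.3, -14.2]
opening: 0.0084
```

```bash
python3 -c "
from h import *
go([.5663-.1985,.2091-.0244,.046],97)"
```

```text
shift mm [   7.1 -199.3    5.4] turn [ 0.0003  0.0001 -0.0108] t 5.37 F [  2.1   2.3 -14.2] open 8.4 pos [0.5666 0.1998 0.0515]
```

Call:
jog_arm --rows '[0,-0.01,0,0,0,-0.005,1,0,-0.02,0,0,0,-0.005,1,0,-0.025,0,0,0,0,1,0,-0.025,0,0,0,0,1,0,-0.025,0,0,0,0,1,0,-0.025,0,0,0,0,1,0,-0.025,0,0,0,0,1,0,-0.025,0,0,0,0,1,0,-0.02,0,0,0,0,1,0,-0.01,0,0,0,0,1]'

```text
time: 6.2
position: [0.3691, 0.1752, 0.0523]
tcp_rot: [2.07, 2.331, 0.038]
contact_force: [23.0, 1.4, -33.3]
opening: 0.008
```

```bash
python3 -c "
from h import *
go([.5663-.1985,.2091-.0244,.046],97)"
```

```text
shift mm [ 9.6 -0.4  6.3] turn [ 0.0339  0.0011 -0.0037] t 6.2 F [ 23.    1.4 -33.3] open 8.0 pos [0.3691 0.1752 0.0523]
```

Call:
jog_arm --rows '[0,0,0,0,0,0,1,0,0,0,0,0,0,1,0,0,0,0,0,0,1,0,0,0,0,0,0,0.5,0,0,0,0,0,0,0.5,0,0,0,0,0,0,0.5,0,0,-0.02,0,0,0,0.5,0,0,-0.03,0,0,0,0.5,0,0,-0.04,0,0,0,0.5,0,0,-0.04,0,0,0,0.5]'

```text
time: 7.03
position: [0.363, 0.1739, 0.1862]
tcp_rot: [2.069, 2.329, 0.039]
contact_force: [1.9, 0.7, -0.7]
opening: 0.0431
```

Call:
jog_arm --rows '[0,0,-0.04,0,0,0,0,0,0,-0.04,0,0,0,0,0,0,-0.04,0,0,0,0,0,0,-0.02,0,0,0,0,0,0,0,0,0,0,0]'

```text
time: 7.45
position: [0.3605, 0.1743, 0.3444]
tcp_rot: [2.06, 2.318, 0.071]
contact_force: [-0.9, -0.0, -0.3]
opening: 0.0855
```

Run:
```python
from h import *
go([.518,.203,.2],97)
p=viewer.grab_frame("top");save(p,"top2",2,(60,60,316,316))
X=cloud(p)
for d in search_frame(p,"cassette0_mid"): print(np.round(d["centre"],3),round(d["confidence"],2))
P=X[box(X,[.38,.02,.055],[.66,.38,.082])];print(len(P),rect(P))
m=(box(X,[.40,.02,.058],[.64,.38,.075])).astype(np.uint8)
n,l,s,c=cv2.connectedComponentsWithStats(m)
for i in range(1,n):
    if s[i,4]>40: print(rect(X[l==i]),s[i,4],np.median(X[l==i][:,2]))
```

```text
shift mm [  9.8 150.8 153.8] turn [ 0.0602 -0.0009 -0.0043] t 7.45 F [-0.9 -0.  -0.3] open 85.5 pos [0.3605 0.1743 0.3444]
[0.513 0.29  0.068] 0.92
1642 (array([505.1, 201.5]), array([268.2, 310. ]), 7.59)
(array([539.5, 120.5]), array([60.6, 41.9]), 2.63) 348 0.06426407525452314
(array([532.4, 177.1]), array([59.6, 43.3]), 5.97) 343 0.06433749764530458
(array([524.3, 233.7]), array([60.7, 41.8]), 3.2) 349 0.06424396462076977
(array([514.1, 292.2]), array([60.5, 43.1]), 5.21) 354 0.06426279775524979
```

View pics/top2.png

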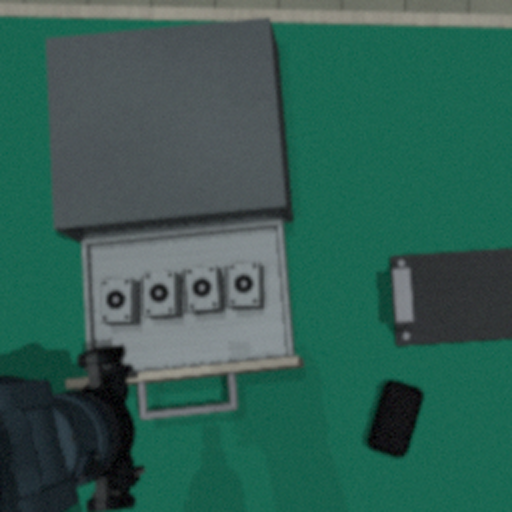

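Four cassettes stand in the open tray, at crop pixels (116,300), (159,293), (202,288) and (244,284), with clear gaps between them. The drawer is at its stop.

Call:
jog_arm --rows '[0,0.02,0,0.06,0,0,0,-0.01,0.04,0,0,0,0,0,-0.015,0.04,0.02,0,0,0,0,-0.015,0.03,0.02,0,0,0,0,0,0,0,0,0,0,0]'

```text
time: 7.97
position: [0.4862, 0.1483, 0.2922]
tcp_rot: [-2.073, -2.343, 0.025]
contact_force: [-1.0, -0.0, -1.2]
opening: 0.0854
```

```bash
cat >> h.py <<'E'
def blobs(X,lo,hi,nmin=200):
    n,l,s,c=cv2.connectedComponentsWithStats(box(X,lo,hi).astype(np.uint8))
    return [(rect(X[l==i]),s[i,4],round(float(np.median(X[l==i][:,2])),4)) for i in range(1,n) if s[i,4]>nmin]
E
python3 - <<'E'
from h import *
p=viewer.grab_frame("wrist");save(p,"w2")
s=sense();r=R.from_rotvec(s["tcp_rot"]);M=cv2.Rodrigues(np.float64(p["rvec"]))[0]
print("cam in tool",r.inv().apply(-M.T@np.ravel(p["tvec"])-s["position"]))
X=cloud(p)
for b in blobs(X,[.40,.02,.058],[.64,.38,.075]): print(b)
go([.5395,.1205,.15],97)
E
```

```text
cam in tool [ 0.07065921  0.00242244 -0.1413609 ]
((array([426.3, 177.5]), array([  0.7, 274.2]), 7.03), np.int32(559), 0.0668)
((array([514.7, 291.3]), array([60.2, 42.3]), 3.8), np.int32(2367), 0.0657)
((array([525.2, 233.4]), array([60.1, 42. ]), 4.95), np.int32(2018), 0.0658)
((array([533.4, 176.1]), array([60. , 41.7]), 7.32), np.int32(1801), 0.0658)
((array([540. , 119.6]), array([59.9, 42.1]), 2.87), np.int32(1601), 0.0658)
 shift mm [-35.3  54.9 142.3] turn [-0.0223 -0.0008  0.0004] t 8.02 F [-0.7  0.5 -1. ] open 85.6 pos [0.4839 0.1491 0.2935]
```

View pics/w2.png

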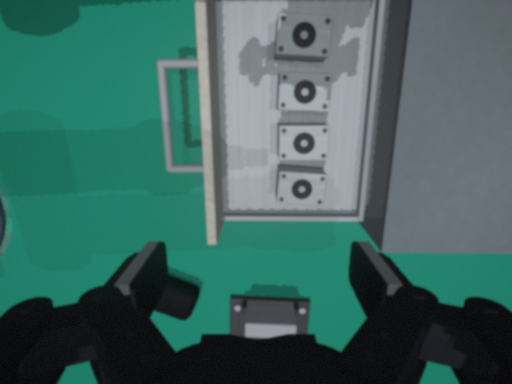

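The wrist view shows the four cassettes upright at (303,35), (305,92), (304,143) and (301,188). I'll grip the nearest.

Call:
jog_arm --rows '[-0.012,0.016,0.02,-0.02,0,0.07,0,-0.014,0.02,0.03,0,0,0,0,-0.012,0.018,0.03,0,0,0,0,0,0,0.03,0,0,0,0,0,0,0.03,0,0,0,0,0,0,0,0,0,0,0]'

```text
time: 8.52
position: [0.5345, 0.1155, 0.1462]
tcp_rot: [-2.16, -2.272, 0.008]
contact_force: [-1.5, -0.8, -0.5]
opening: 0.0853
```

```bash
python3 -c "
from h import *
go([.540,.1196,.025],93)"
```

```text
shift mm [  3.6   6.7 121.2] turn [-0.0084 -0.0016 -0.0017] t 8.52 F [-1.5 -0.8 -0.5] open 85.3 pos [0.5345 0.1155 0.1462]
```

Call:
jog_arm --rows '[0.003,0.006,0.02,-0.008,0,0,0,0.001,0.001,0.02,0,0,0,0,0,0,0.02,0,0,0,0,0,0,0.02,0,0,0,0,0,0,0.02,0,0,0,0,0,0,0.015,0,0,0,0,0,0,0.005,0,0,0,0,0,0,0,0,0,0,0]'

```text
time: 9.18
position: [0.5353, 0.1247, 0.0318]
tcp_rot: [-2.156, -2.281, -0.003]
contact_force: [-0.2, -0.3, 0.5]
opening: 0.0852
```

```bash
python3 -c "
from h import *
go([.540,.1196,.025],93)"
```

```text
shift mm [-5.4  4.4  6.8] turn [-0.0011 -0.0034  0.0039] t 9.18 F [-0.2 -0.3  0.5] open 85.2 pos [0.5353 0.1247 0.0318]
```

Call:
jog_arm --rows '[-0.005,0.004,0.006,0,0,0,0,0,0,0,0,0,0,0,0,0,0,0,0,0,0]'

```text
time: 9.43
position: [0.5414, 0.1205, 0.0294]
tcp_rot: [-2.156, -2.284, -0.007]
contact_force: [0.4, 0.2, -0.3]
opening: 0.0853
```

```bash
python3 -c "
from h import *
go([.540,.1196,.025],93)"
```

```text
shift mm [-0.8 -1.4  4.4] turn [ 0.003  -0.0037  0.0053] t 9.43 F [ 0.4  0.2 -0.3] open 85.3 pos [0.5414 0.1205 0.0294]
```

Call:
jog_arm --rows '[0,-0.001,0.003,0,0,0,0,0,0,0,0,0,0,0.6,0,0,0,0,0,0,0.6,0,0,0,0,0,0,0.6,0,0,0,0,0,0,0.6,0,0,0,0,0,0,0.6]' --newtons 60

```text
time: 9.93
position: [0.5426, 0.1204, 0.0292]
tcp_rot: [2.156, 2.282, 0.013]
contact_force: [0.3, -0.1, -2.2]
opening: 0.0592
```

```bash
python3 -c "
from h import *
go([.53,.05,.15],95.2)"
```

```text
shift mm [ -69.   -15.6 -121.2] turn [ 0.0078 -0.0039 -0.0338] t 9.93 F [ 0.3 -0.1 -2.2] open 59.2 pos [0.5426 0.1204 0.0292]
```

Call:
jog_arm --rows '[0,0,-0.02,0.008,-0.004,0,0.6,0,0,-0.04,0,0,0,0.6,0,0,-0.04,0,0,0,0.6,0,0,-0.02,0,0,0,0.6,-0.02,0,0,0,0,-0.01,0.6,-0.03,0,0,0,0,-0.01,0.6,-0.03,0,0,0,0,-0.01,0.6,-0.03,0,0,0,0,0,0.6,-0.03,0,0,0,0,0,0.6,-0.02,0,0,0,0,0,0.6]'

```text
time: 10.77
position: [0.5516, -0.0404, 0.151]
tcp_rot: [-2.103, -2.324, 0.01]
contact_force: [0.7, -0.2, -2.0]
opening: 0.0592
```

Run:
```python
from h import *
go([.5318,-.1334,.15],95.2)
p=viewer.grab_frame("wrist");X=cloud(p)
print(viewer.grab_frame("wrist")["shot"])
```

```text
shift mm [-90.6 -28.9   1.1] turn [-0.0098 -0.0013  0.0089] t 10.77 F [ 0.7 -0.2 -2. ] open 59.2 pos [ 0.5516 -0.0404  0.151 ]
12
```

Call:
jog_arm --rows '[-0.02,-0.008,0,-0.009,0,0.008,0.6,-0.03,-0.01,0,0,0,0,0.6,-0.025,-0.008,0,0,0,0,0.6,-0.01,-0.002,0,0,0,0,0.6,0,0,0,0,0,0,0.6]'

```text
time: 11.28
position: [0.5298, -0.1277, 0.1484]
tcp_rot: [-2.113, -2.315, -0.002]
contact_force: [0.7, -0.1, -1.4]
opening: 0.0589
```

Run:
```python
from h import *
go([.5318,-.1334,.0225],95.2)
```

```text
shift mm [ -6.6   1.9 125.8] turn [-0.0035 -0.0061  0.0003] t 11.28 F [ 0.7 -0.1 -1.4] open 58.9 pos [ 0.5298 -0.1277  0.1484]
```

Call:
jog_arm --rows '[-0.005,0.002,0.01,-0.003,-0.006,0,0.6,-0.002,0,0.02,0,0,0,0.6,0,0,0.02,0,0,0,0.6,0,0,0.015,0,0,0,0.6,0,0,0,0,0,0,0.6,0,0,0,0,0,0,0.6]'

```text
time: 11.78
position: [0.5342, -0.1268, 0.0814]
tcp_rot: [-2.11, -2.324, -0.008]
contact_force: [-0.5, 0.2, -0.9]
opening: 0.0591
```

Run:
```python
from h import *
go([.5318,-.1334,.0225],95.2)
```

```text
shift mm [-6.7 -3.2 58.8] turn [ 0.0019 -0.0056  0.0055] t 11.78 F [-0.5  0.2 -0.9] open 59.1 pos [ 0.5342 -0.1268  0.0814]
```

Call:
jog_arm --rows '[-0.009,-0.003,0,0.002,-0.006,0.005,0.6,-0.001,0,0,0,0,0,0.6,0,0,0,0,0,0,0.6]'

```text
time: 12.03
position: [0.5331, -0.1358, 0.0831]
tcp_rot: [2.114, 2.322, 0.0]
contact_force: [-0.2, -0.5, -1.3]
opening: 0.0593
```

Run:
```python
from h import *
go([.5318,-.1334,.0225],95.2)
```

```text
shift mm [ 2.5 -1.1 60.6] turn [0.0008 0.0008 0.0032] t 12.03 F [-0.2 -0.5 -1.3] open 59.3 pos [ 0.5331 -0.1358  0.0831]
```

Call:
jog_arm --rows '[-0.001,0,0.015,0,0,0,0.6,-0.001,0,0.015,0,0,0,0.6,-0.001,-0.001,0.015,0,0,0,0.6,0,0,0.008,0,0,0,0.6,0,0,0,0,0,0,0.6,0,0,0,0,0,0,0.6]'

```text
time: 12.53
position: [0.5387, -0.1416, 0.0352]
tcp_rot: [2.107, 2.312, 0.009]
contact_force: [-0.1, -0.5, -2.2]
opening: 0.0593
```

Run:
```python
from h import *
go([.5318,-.1334,.0225],95.2)
```

```text
shift mm [ 8.9 -6.3 12.6] turn [0.0134 0.0062 0.0019] t 12.53 F [-0.1 -0.5 -2.2] open 59.3 pos [ 0.5387 -0.1416  0.0352]
```

Call:
jog_arm --rows '[0.007,-0.006,0.004,0.013,0.006,0.002,0.6,0,0,0.003,0,0,0,0.6,0,0,0,0,0,0,0.6]'

```text
time: 12.78
position: [0.5333, -0.1352, 0.03]
tcp_rot: [2.117, 2.318, 0.002]
contact_force: [-0.2, -0.3, -1.3]
opening: 0.0591
```

Run:
```python
from h import *
go([.5318,-.1334,.0225],95.2)
```

```text
shift mm [ 1.9 -1.4  7.5] turn [ 0.0025  0.001  -0.0005] t 12.78 F [-0.2 -0.3 -1.3] open 59.1 pos [ 0.5333 -0.1352  0.03  ]
```

Call:
jog_arm --rows '[0.001,-0.001,0.003,0,0,0,0.6,0,0,0.003,0,0,0,0.6,0,0,0.003,0,0,0,0.6,0,0,0,0,0,0,0.6]'

```text
time: 13.12
position: [0.5336, -0.1344, 0.0217]
tcp_rot: [2.115, 2.316, 0.004]
contact_force: [-0.3, 0.1, -0.7]
opening: 0.059
```

Run:
```python
from h import *
go([.5318,-.1334,.0225],95.2)
```

```text
shift mm [ 1.1 -1.7 -0.8] turn [0.0054 0.0024 0.0001] t 13.12 F [-0.3  0.1 -0.7] open 59.0 pos [ 0.5336 -0.1344  0.0217]
```

Call:
jog_arm --rows '[0,0,0.002,0,0,0,0.6,0,0,0,0,0,0,0,0,0,0,0,0,0,0,0,0,0,0,0,0,0,0,0,0,0,0,0,0,0,0,-0.02,0,0,0,0,0,0,-0.04,0,0,0,0,0,0,-0.04,0,0,0,0,0,0,-0.03,0,0,0,0,0,0,0,0,0,0,0]'

```text
time: 13.95
position: [0.5308, -0.1336, 0.1542]
tcp_rot: [2.119, 2.319, 0.0]
contact_force: [-0.0, 0.0, 0.3]
opening: 0.0855
```

Run:
```python
from h import *
go([.5334,.1761,.15],97)
p=viewer.grab_frame("wrist");save(p,"w3");X=cloud(p)
for b in blobs(X,[.46,-.35,.052],[.62,-.05,.075],100): print(b)
```

```text
shift mm [308.2  30.5   4.2] turn [ 0.0005  0.0003 -0.0319] t 13.95 F [-0.   0.   0.3] open 85.5 pos [ 0.5308 -0.1336  0.1542]
((array([529.9, -97.2]), array([74.9, 25.4]), 4.89), np.int32(3364), 0.066)
((array([ 534. , -134.9]), array([60.2, 42.1]), 5.11), np.int32(3682), 0.0583)
```

View pics/w3.png

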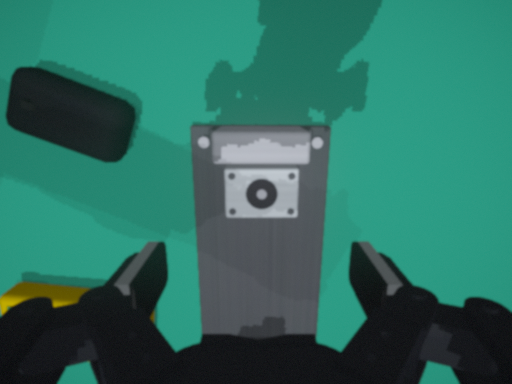

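The first cassette stands about 4 mm from the anvil at pixel (262,193) and is centred. Now the second one.

Call:
jog_arm --rows '[0.03,0.002,0,0,0,-0.03,0,0.04,0.004,0,0,0,0,0,0.04,0.004,0,0,0,0,0,0.04,0.004,0,0,0,0,0,0.04,0.003,0,0,0,0,0,0.04,0.003,0,0,0,0,0,0.04,0.003,0,0,0,0,0,0.03,0.003,0,0,0,0,0,0,0,0,0,0,0,0,0,0,0,0,0,0,0]'

```text
time: 14.83
position: [0.5181, 0.1776, 0.1394]
tcp_rot: [-2.085, -2.341, 0.014]
contact_force: [0.1, -0.3, 0.2]
opening: 0.0856
```

Run:
```python
from h import *
go([.5334,.1761,.026],97)
```

```text
shift mm [ -3.1  16.3 113.3] turn [-0.011   0.0012 -0.0067] t 14.83 F [ 0.1 -0.3  0.2] open 85.6 pos [0.5181 0.1776 0.1394]
```

Call:
jog_arm --rows '[-0.003,0.01,0.01,-0.011,0,-0.006,0,0,0.006,0.02,0,0,0,0,0,0,0.02,0,0,0,0,0,0,0,0,0,0,0,0,0,0,0,0,0,0]'

```text
time: 15.25
position: [0.5331, 0.1726, 0.084]
tcp_rot: [-2.085, -2.349, 0.009]
contact_force: [0.4, 0.5, 0.9]
opening: 0.0855
```

Run:
```python
from h import *
go([.5334,.1761,.026],97)
```

```text
shift mm [ 3.7  1.  58. ] turn [-0.0045  0.0031 -0.0028] t 15.25 F [0.4 0.5 0.9] open 85.5 pos [0.5331 0.1726 0.084 ]
```

Call:
jog_arm --rows '[0.003,0.001,0.015,-0.004,0.003,0,0,0,0,0.015,0,0,0,0,0,0,0.015,0,0,0,0,0,0,0.01,0,0,0,0,0,0,0,0,0,0,0,0,0,0,0,0,0,0]'

```text
time: 15.75
position: [0.5356, 0.1712, 0.0309]
tcp_rot: [2.092, 2.341, 0.001]
contact_force: [1.1, 0.8, -0.2]
opening: 0.0855
```

Run:
```python
from h import *
go([.5334,.1761,.026],97)
```

```text
shift mm [ 5.2 -1.7  4.9] turn [ 0.002   0.0008 -0.0096] t 15.75 F [ 1.1  0.8 -0.2] open 85.5 pos [0.5356 0.1712 0.0309]
```

Call:
jog_arm --rows '[0.005,-0.001,0.003,0,0,-0.008,0,0,0,0,0,0,0,0,0,0,0,0,0,0,0.6,0,0,0,0,0,0,0.6,0,0,0,0,0,0,0.6,0,0,0,0,0,0,0.6,0,0,0,0,0,0,0.6]'

```text
time: 16.33
position: [0.5369, 0.177, 0.0322]
tcp_rot: [2.079, 2.348, 0.009]
contact_force: [-0.1, 0.1, -1.5]
opening: 0.0592
```

Run:
```python
from h import *
go([.5334,.1761,.026],97)
```

```text
shift mm [-0.5 -3.6  6.2] turn [ 0.0083  0.0003 -0.0008] t 16.33 F [-0.1  0.1 -1.5] open 59.2 pos [0.5369 0.177  0.0322]
```

Call:
jog_arm --rows '[0,0,-0.02,0,0,0,0.6,0,0,-0.04,0,0,0,0.6,0,0,-0.04,0,0,0,0.6,0,0,-0.02,0,0,0,0.6,0,0,0,0,0,0.03,0.6,0,0,0,0,0,0,0.6]'

```text
time: 16.83
position: [0.5322, 0.1761, 0.1543]
tcp_rot: [2.119, 2.319, -0.002]
contact_force: [0.0, -0.8, -2.3]
opening: 0.0593
```

Run:
```python
from h import *
go([.538,-.1792,.14],95.2)
```

```text
shift mm [-354.4  -26.3   14.7] turn [-0.0006  0.0011 -0.0004] t 16.83 F [ 0.  -0.8 -2.3] open 59.3 pos [0.5322 0.1761 0.1543]
```

Call:
jog_arm --rows '[-0.03,-0.002,0,0,0,0,0.6,-0.04,-0.003,0,0,0,0,0.6,-0.04,-0.003,0,0,0,0,0.6,-0.04,-0.003,0,0,0,0,0.6,-0.04,-0.003,0,0,0,0,0.6,-0.04,-0.003,0,0,0,0,0.6,-0.04,-0.003,0,0,0,0,0.6,-0.04,-0.003,0,0,0,0,0.6,-0.035,-0.003,0,0,0,0,0.6,0,0,0,0,0,0,0.6]'

```text
time: 17.67
position: [0.5372, -0.181, 0.1462]
tcp_rot: [-2.094, -2.332, 0.005]
contact_force: [1.8, 0.6, -2.3]
opening: 0.0591
```

Call:
jog_arm --rows '[0,0,0,0,0,0,0.6]'

```text
time: 17.75
position: [0.5362, -0.1823, 0.1449]
tcp_rot: [-2.096, -2.328, 0.006]
contact_force: [0.9, 0.9, -1.6]
opening: 0.0589
```

Run:
```python
from h import *
go([.538,-.1792,.025],95.2)
```

```text
shift mm [  2.4   3.1 119.9] turn [-0.0088 -0.0043  0.014 ] t 17.75 F [ 0.9  0.9 -1.6] open 58.9 pos [ 0.5362 -0.1823  0.1449]
```

Call:
jog_arm --rows '[0,0.003,0.01,-0.009,-0.004,0.014,0.6,0,0,0.02,0,0,0,0.6,0,0,0.02,0,0,0,0.6,0,0,0.01,0,0,0,0.6,0,0,0,0,0,0,0.6,0,0,0,0,0,0,0.6]'

```text
time: 18.25
position: [0.5367, -0.1765, 0.0793]
tcp_rot: [-2.108, -2.32, 0.001]
contact_force: [0.8, -0.9, -1.4]
opening: 0.0592
```

Run:
```python
from h import *
go([.538,-.1792,.025],95.2)
```

```text
shift mm [-3.   1.3 54.3] turn [-0.0047 -0.0047  0.005 ] t 18.25 F [ 0.8 -0.9 -1.4] open 59.2 pos [ 0.5367 -0.1765  0.0793]
```

Call:
jog_arm --rows '[-0.004,0.001,0,-0.004,-0.004,0.004,0.6,0,0,0,0,0,0,0.6,-0.001,0,0.008,0,0,0,0.6,0,0,0,0,0,0,0.6]'

```text
time: 18.58
position: [0.5395, -0.1801, 0.0726]
tcp_rot: [2.113, 2.323, 0.001]
contact_force: [-0.6, -0.4, -2.1]
opening: 0.0594
```

Run:
```python
from h import *
go([.538,-.1792,.025],95.2)
```

```text
shift mm [ 1.1 -1.4 47.6] turn [0.0015 0.0005 0.0041] t 18.58 F [-0.6 -0.4 -2.1] open 59.4 pos [ 0.5395 -0.1801  0.0726]
```

Call:
jog_arm --rows '[0,-0.001,0.015,0,0,0,0.6,0,0,0.015,0,0,0,0.6,0,0,0.008,0,0,0,0.6,0,0,0,0,0,0,0.6,0,0,0,0,0,0,0.6]'

```text
time: 19.0
position: [0.5413, -0.1817, 0.0359]
tcp_rot: [2.109, 2.318, 0.004]
contact_force: [0.5, -0.5, -1.2]
opening: 0.0592
```

Run:
```python
from h import *
go([.538,-.1792,.025],95.2)
```

```text
shift mm [ 2.9 -3.2 10.9] turn [0.0071 0.0037 0.0038] t 19.0 F [ 0.5 -0.5 -1.2] open 59.2 pos [ 0.5413 -0.1817  0.0359]
```

Call:
jog_arm --rows '[0.002,-0.003,0.004,0.007,0.003,0.003,0.6,0,0,0.004,0,0,0,0.6,0,0,0.003,0,0,0,0.6,0,0,0.001,0,0,0,0.6,0,0,0,0,0,0,0.6]'

```text
time: 19.42
position: [0.5395, -0.1807, 0.0251]
tcp_rot: [2.116, 2.318, 0.0]
contact_force: [0.4, 0.3, -1.8]
opening: 0.0591
```

Run:
```python
from h import *
go([.538,-.1792,.025],95.2)
```

```text
shift mm [ 1.6 -1.3  0. ] turn [0.0023 0.0021 0.0004] t 19.42 F [ 0.4  0.3 -1.8] open 59.1 pos [ 0.5395 -0.1807  0.0251]
```

Release, rise, and go for the third at (.5252,.2334), re-measuring on the way.

Call:
jog_arm --rows '[0,0,0.001,0,0,0,0.6,0,0,0,0,0,0,0,0,0,0,0,0,0,0,0,0,0,0,0,0,0,0,0,0,0,0,0,0,0,0,-0.02,0,0,0,0,0,0,-0.04,0,0,0,0,0,0,-0.04,0,0,0,0,0,0,-0.03,0,0,0,0,0,0,0,0,0,0,0]'

```text
time: 20.25
position: [0.5377, -0.1797, 0.1584]
tcp_rot: [-2.118, -2.32, 0.001]
contact_force: [0.4, -1.0, 1.0]
opening: 0.0855
```

Run:
```python
from h import *
go([.5252,.2334,.14],96)
p=viewer.grab_frame("wrist");X=cloud(p)
for b in blobs(X,[.46,-.35,.052],[.62,-.05,.075],100): print(b)
p=viewer.grab_frame("top");X=cloud(p)
for b in blobs(X,[.45,.02,.058],[.6,.38,.075],60): print(b)
```

```text
shift mm [412.6  25.2  18.3] turn [-0.0008  0.0002 -0.0136] t 20.25 F [ 0.4 -1.   1. ] open 85.5 pos [ 0.5377 -0.1797  0.1584]
((array([530., -97.]), array([75.3, 25. ]), 5.18), np.int32(3697), 0.066)
((array([ 533.9, -135.1]), array([60. , 41.4]), 5.24), np.int32(4101), 0.0583)
((array([ 539.7, -180.8]), array([60.2, 42. ]), 5.17), np.int32(3592), 0.0582)
((array([ 549.4, -324.2]), array([48.5, 16.4]), 5.07), np.int32(562), 0.0533)
((array([525.4, 233.9]), array([60.7, 40.9]), 5.18), np.int32(345), 0.0639)
((array([515. , 292.5]), array([59.5, 43.5]), 4.14), np.int32(353), 0.0641)
```

Call:
jog_arm --rows '[0.03,0.002,0,0,0,-0.01,0,0.04,0.003,0,0,0,0,0,0.041,0.003,0,0,0,0,0,0.041,0.003,0,0,0,0,0,0.041,0.002,0,0,0,0,0,0.041,0.002,0,0,0,0,0,0.041,0.002,0,0,0,0,0,0.041,0.002,0,0,0,0,0,0.041,0.002,0,0,0,0,0,0.041,0.003,0,0,0,0,0]'

```text
time: 21.18
position: [0.5132, 0.2197, 0.1371]
tcp_rot: [-2.113, -2.298, 0.032]
contact_force: [0.6, -0.9, 0.1]
opening: 0.0853
```

Call:
jog_arm --rows '[0.01,0,0,0,0,0,0,0,0,0,0,0,0,0,0,0,0,0,0,0,0]'

```text
time: 21.43
position: [0.5077, 0.2369, 0.1315]
tcp_rot: [-2.096, -2.306, 0.041]
contact_force: [-0.1, 0.1, -0.2]
opening: 0.0854
```

Run:
```python
from h import *
go([.5252,.2334,.028],96)
```

```text
shift mm [ -5.2  20.8 102.8] turn [-0.0362 -0.0007 -0.0092] t 21.43 F [-0.1  0.1 -0.2] open 85.4 pos [0.5077 0.2369 0.1315]
```

Call:
jog_arm --rows '[-0.002,0.01,0.01,-0.036,0,-0.009,0,-0.003,0.008,0.02,0,0,0,0,0,0,0.02,0,0,0,0,0,0,0,0,0,0,0,0,0,0,0,0,0,0]'

```text
time: 21.85
position: [0.5253, 0.225, 0.0768]
tcp_rot: [2.111, 2.326, -0.008]
contact_force: [0.4, 0.8, -0.0]
opening: 0.0855
```

Run:
```python
from h import *
go([.5252,.2334,.028],96)
```

```text
shift mm [ 8.5  0.9 48.8] turn [-0.0038  0.0035 -0.008 ] t 21.85 F [ 0.4  0.8 -0. ] open 85.5 pos [0.5253 0.225  0.0768]
```

Call:
jog_arm --rows '[0.008,0.001,0.005,-0.004,0.003,-0.008,0,0,0,0.015,0,0,0,0,0,0,0.015,0,0,0,0,0,0,0.01,0,0,0,0,0,0,0,0,0,0,0,0,0,0,0,0,0,0]'

```text
time: 22.35
position: [0.5286, 0.2316, 0.0341]
tcp_rot: [2.105, 2.328, 0.008]
contact_force: [-0.7, 0.7, -0.2]
opening: 0.0852
```

Run:
```python
from h import *
go([.5252,.2334,.028],96)
```

```text
shift mm [ 2.1 -3.2  6.1] turn [ 0.0058 -0.0012 -0.0041] t 22.35 F [-0.7  0.7 -0.2] open 85.2 pos [0.5286 0.2316 0.0341]
```

Call:
jog_arm --rows '[0.002,-0.003,0.005,0.005,0,-0.004,0,0,0,0,0,0,0,0,0,0,0,0,0,0,0.6,0,0,0,0,0,0,0.6,0,0,0,0,0,0,0.6,0,0,0,0,0,0,0.6,0,0,0,0,0,0,0.6]'

```text
time: 22.93
position: [0.5276, 0.2347, 0.0327]
tcp_rot: [2.1, 2.334, 0.01]
contact_force: [0.1, 0.4, -1.4]
opening: 0.0596
```

Run:
```python
from h import *
go([.5252,.2334,.028],96)
```

```text
shift mm [-1.  -2.6  4.6] turn [ 0.0061 -0.0025  0.0008] t 22.93 F [ 0.1  0.4 -1.4] open 59.6 pos [0.5276 0.2347 0.0327]
```

Call:
jog_arm --rows '[0,0,-0.02,0,0,0,0.6,0,0,-0.04,0,0,0,0.6,0,0,-0.04,0,0,0,0.6,0,0,-0.02,0,0,0,0.6,0,0,0,0,0,0.01,0.6,0,0,0,0,0,0,0.6]'

```text
time: 23.43
position: [0.5235, 0.2331, 0.1538]
tcp_rot: [-2.112, -2.322, 0.002]
contact_force: [-1.0, -0.7, -1.5]
opening: 0.0589
```

Run:
```python
from h import *
go([.5425,-.2250,.14],95.2)
```

```text
shift mm [-457.9  -24.3   13.6] turn [-0.0027 -0.0007  0.0038] t 23.43 F [-1.  -0.7 -1.5] open 58.9 pos [0.5235 0.2331 0.1538]
```

Call:
jog_arm --rows '[-0.03,-0.002,0,0,0,0,0.6,-0.041,-0.002,0,0,0,0,0.6,-0.041,-0.002,0,0,0,0,0.6,-0.041,-0.002,0,0,0,0,0.6,-0.041,-0.002,0,0,0,0,0.6,-0.041,-0.003,0,0,0,0,0.6,-0.041,-0.003,0,0,0,0,0.6,-0.041,-0.003,0,0,0,0,0.6,-0.041,-0.003,0,0,0,0,0.6,-0.041,-0.002,0,0,0,0,0.6]'

```text
time: 24.27
position: [0.5306, -0.1664, 0.1327]
tcp_rot: [-2.078, -2.324, 0.015]
contact_force: [0.8, 0.8, -2.6]
opening: 0.0596
```

Call:
jog_arm --rows '[-0.03,-0.002,0,0,0,0,0.6,-0.015,0,0,0,0,0,0.6,0,0,0,0,0,0,0.6,0,0,0,0,0,0,0.6]'

```text
time: 24.6
position: [0.5286, -0.2215, 0.1225]
tcp_rot: [-2.087, -2.304, 0.022]
contact_force: [-0.0, -0.0, -1.3]
opening: 0.0592
```

Run:
```python
from h import *
go([.5425,-.2250,.0255],95.2)
```

```text
shift mm [-6.3 16.6 96.4] turn [-0.0329 -0.0148  0.0077] t 24.6 F [-0.  -0.  -1.3] open 59.2 pos [ 0.5286 -0.2215  0.1225]
```

Call:
jog_arm --rows '[-0.003,0.008,0.005,-0.032,-0.014,0.008,0.6,-0.003,0.007,0.015,0,0,0,0.6,-0.002,0,0.015,0,0,0,0.6,0,0,0,0,0,0,0.6,0,0,0,0,0,0,0.6]'

```text
time: 25.02
position: [0.5408, -0.221, 0.08]
tcp_rot: [-2.107, -2.315, 0.0]
contact_force: [-0.5, -1.0, -0.0]
opening: 0.0592
```

Run:
```python
from h import *
go([.5425,-.2250,.0255],95.2)
```

```text
shift mm [-4.6  1.8 54.5] turn [-0.0077 -0.0081  0.0035] t 25.02 F [-0.5 -1.  -0. ] open 59.2 pos [ 0.5408 -0.221   0.08  ]
```

Call:
jog_arm --rows '[-0.005,0.001,0,-0.006,-0.006,0.003,0.6,0,0,0,0,0,0,0.6,0,0,0.005,0,0,0,0.6,0,0,0.015,0,0,0,0.6,0,0,0.015,0,0,0,0.6,0,0,0.005,0,0,0,0.6,0,0,0,0,0,0,0.6,0,0,0,0,0,0,0.6]'

```text
time: 25.68
position: [0.5507, -0.2416, 0.0657]
tcp_rot: [2.091, 2.288, -0.026]
contact_force: [0.1, -0.1, 0.7]
opening: 0.059
```

Run:
```python
from h import *
go([.5425,-.2250,.0255],95.2)
```

```text
shift mm [18.9 -7.3 39.3] turn [ 0.0157  0.0421 -0.001 ] t 25.68 F [ 0.1 -0.1  0.7] open 59.0 pos [ 0.5507 -0.2416  0.0657]
```

Run:
```python
from h import *
print(sense()["joint_pos"],sense()["moment"])
p=viewer.grab_frame("scene");save(p,"s4",3,(130,110,330,260))
p=viewer.grab_frame("wrist");X=cloud(p)
for b in blobs(X,[.46,-.35,.052],[.62,-.05,.075],100): print(b)
```

```text
[-0.5052928   0.49742467 -0.1783151   0.8584174  -0.02606542  0.97526857] [ 0.07926352  0.0660161  -0.02304536]
((array([ 534.8, -143.4]), array([60.2, 25.4]), 5.17), np.int32(8958), 0.0582)
((array([ 531.7, -197. ]), array([88.6, 42.1]), 6.02), np.int32(11795), 0.0583)
```

View pics/s4.png

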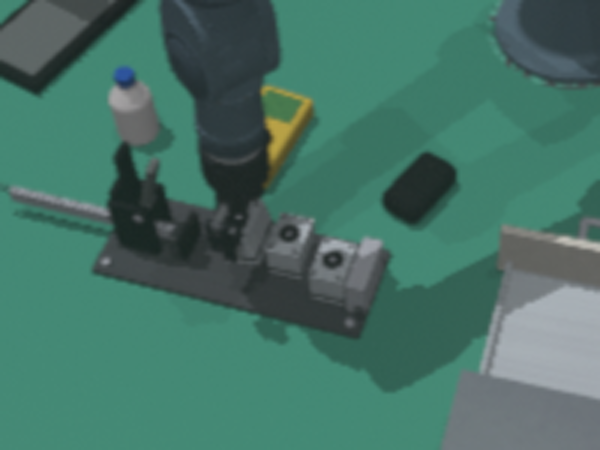

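The third cassette is still held above the plate and the first two stand, but the tool was pushed about 19 mm back. I'll raise it and check whether anything shifted.

Call:
jog_arm --rows '[0,0,-0.015,0,0,0,0.6,0,0,-0.02,0.015,0.04,0,0.6,0,0,-0.02,0,0,0,0.6,0,0,0,0,0,0,0.6,0,0,0,0,0,0,0.6]'

```text
time: 26.2
position: [0.5461, -0.2351, 0.1152]
tcp_rot: [-2.107, -2.311, 0.002]
contact_force: [-0.7, -1.0, -1.7]
opening: 0.0593
```

Run:
```python
from h import *
go([.5425,-.2250,.0255],95.2)
p=viewer.grab_frame("wrist");save(p,"w5");X=cloud(p)
for b in blobs(X,[.46,-.35,.052],[.62,-.05,.065],100): print(b)
```

```text
shift mm [ 9.5 -1.7 89.8] turn [-0.0107 -0.0102  0.0017] t 26.2 F [-0.7 -1.  -1.7] open 59.3 pos [ 0.5461 -0.2351  0.1152]
((array([ 531.1, -109.4]), array([72.9,  1.5]), 4.75), np.int32(655), 0.057)
((array([ 533.9, -135. ]), array([60.3, 42.1]), 5.28), np.int32(7486), 0.0582)
((array([ 517.5, -198.7]), array([59.9, 42.2]), 6.08), np.int32(5730), 0.0582)
```

View pics/w5.png

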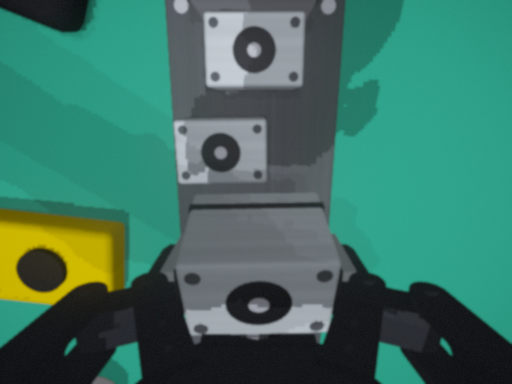

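Run:
```python
from h import *
p=viewer.grab_frame("wrist");X=cloud(p)
for nm,(r0,r1,c0,c1) in {"top":(272,330,210,310),"side":(212,255,210,310)}.items():
    P=X[r0:r1,c0:c1].reshape(-1,3);P=P[~np.isnan(P).any(1)];c=np.median(P,0);P=P[np.linalg.norm(P-c,axis=1)<.05]
    n=np.linalg.svd(P-P.mean(0),full_matrices=False)[2][2];print(nm,P.mean(0).round(4),n.round(3),P.min(0).round(3),P.max(0).round(3))
s=sense();print(s["position"])
```

```text
top [ 0.5481 -0.2383  0.1561] [-0.06   0.283 -0.957] [ 0.529 -0.258  0.149] [ 0.57  -0.222  0.162]
side [ 0.5458 -0.2149  0.1444] [-0.088  0.955  0.283] [ 0.524 -0.22   0.13 ] [ 0.567 -0.209  0.157]
[ 0.54599462 -0.23504915  0.11483512]
```

Cassette 2 has been knocked to (517,-199). The held one is tilted by about 16° in the grip, top towards the jaw. I'll tilt the tool to level it, put it in the slot nearest the jaw, and then fix cassette 2.

Call:
jog_arm --rows '[0,0,0,-0.01,-0.09,0,0.6,0,0,0,0,-0.1,0,0.6,0,0,0,0,-0.1,0,0.6,0,0,0,0,0,0,0.6,0,0,0,0,0,0,0.6]' --newtons 80

```text
time: 26.72
position: [0.5416, -0.2339, 0.1068]
tcp_rot: [1.969, 2.16, -0.292]
contact_force: [0.2, 0.6, -0.7]
opening: 0.059
```

```bash
cat >> h.py <<'E'
def got(target,yaw,tilt,label=""):
    "as go, with the tool then turned by tilt about its own y"
    s=sense(); r=R.from_rotvec(s["tcp_rot"]); y=np.radians(yaw)
    Rt=R.from_matrix(np.array([[np.cos(y),np.sin(y),0],[np.sin(y),-np.cos(y),0],[0,0,-1]]))*R.from_rotvec([0,tilt,0])
    print(label,"shift mm",np.round(r.inv().apply(np.array(target)-s["position"])*1000,1),"turn",np.round((r.inv()*Rt).as_rotvec(),3),"pos",np.round(s["position"],4),"F",np.round(s["contact_force"],1),"open",round(s["opening"]*1000,1),"down in tool",np.round(r.inv().apply([0,0,-1]),3))
def face(X,r0,r1,c0,c1):
    P=X[r0:r1,c0:c1].reshape(-1,3);P=P[~np.isnan(P).any(1)];c=np.median(P,0);P=P[np.linalg.norm(P-c,axis=1)<.05]
    n=np.linalg.svd(P-P.mean(0),full_matrices=False)[2][2];return c.round(4),P.mean(0).round(4),n.round(3)
E
python3 - <<'E'
from h import *
p=viewer.grab_frame("wrist");X=cloud(p)
print(face(X,272,330,210,310));print(face(X,212,255,210,310))
got([.5465,-.2885,.018],95.2,-.287)
E
```

```text
(array([ 0.5421, -0.2245,  0.147 ]), array([ 0.5422, -0.2251,  0.1469]), array([0.033, 0.007, 0.999]))
(array([ 0.5402, -0.2061,  0.1293]), array([ 0.5403, -0.2061,  0.1289]), array([-0.093,  0.996, -0.007]))
 shift mm [-28.1   1.3 100.2] turn [-0.01  -0.004  0.003] pos [ 0.5411 -0.2338  0.1064] F [ 0.1  0.3 -1.2] open 59.1 down in tool [0.279 0.01  0.96 ]
```

Call:
jog_arm --rows '[-0.015,0.001,0.004,-0.01,-0.004,0.003,0.6,-0.018,0.001,0.005,0,0,0,0.6,-0.018,0,0.005,0,0,0,0.6,0,0,0,0,0,0,0.6,0.004,0,0.014,0,0,0,0.6,0.004,0,0.014,0,0,0,0.6,0,0,0,0,0,0,0.6,0,0,0,0,0,0,0.6]'

```text
time: 27.43
position: [0.5482, -0.2931, 0.0755]
tcp_rot: [1.982, 2.155, -0.273]
contact_force: [-0.1, -0.7, -0.8]
opening: 0.0593
```

Run:
```python
from h import *
got([.5465,-.2868,.0184],95.2,-.287)
```

```text
shift mm [21.6 -1.2 53.2] turn [-0.002 -0.013 -0.007] pos [ 0.5482 -0.2931  0.0755] F [-0.1 -0.7 -0.8] open 59.3 down in tool [ 0.27  -0.     0.963]
```

Call:
jog_arm --rows '[0.008,-0.001,0.002,-0.002,-0.013,-0.007,0.6,0.004,0,0.014,0,0,0,0.6,0.004,0,0.014,0,0,0,0.6,0.003,0,0.01,0,0,0,0.6,0,0,0,0,0,0,0.6,0,0,0,0,0,0,0.6]'

```text
time: 27.93
position: [0.5491, -0.2876, 0.0343]
tcp_rot: [1.967, 2.151, -0.279]
contact_force: [1.0, -0.6, -1.2]
opening: 0.059
```

Run:
```python
from h import *
got([.5465,-.2868,.0184],95.2,-.287)
```

```text
shift mm [ 5.5 -2.6 15. ] turn [ 0.003 -0.001 -0.002] pos [ 0.5491 -0.2876  0.0343] F [ 1.  -0.6 -1.2] open 59.0 down in tool [ 0.282 -0.004  0.959]
```

Call:
jog_arm --rows '[0.002,-0.002,0.006,0,0,0,0.6,0.002,0,0.005,0,0,0,0.6,0.001,0,0.003,0,0,0,0.6,0.001,0,0.002,0,0,0,0.6,0,0,0,0,0,0,0.6]'

```text
time: 28.35
position: [0.5491, -0.2878, 0.0189]
tcp_rot: [1.965, 2.147, -0.277]
contact_force: [0.3, -0.5, -1.2]
opening: 0.0594
```

Run:
```python
from h import *
got([.5465,-.2868,.0184],95.2,-.287)
```

```text
shift mm [ 1.3 -2.5  0.1] turn [ 0.007  0.001 -0.003] pos [ 0.5491 -0.2878  0.0189] F [ 0.3 -0.5 -1.2] open 59.4 down in tool [ 0.284 -0.008  0.959]
```

Call:
jog_arm --rows '[0,-0.001,0.001,0,0,0,0.6,0,0,0,0,0,0,0,0,0,0,0,0,0,0,0,0,0,0,0,0,0,0,0,0,0,0,0,0,-0.005,0,-0.018,0,0,0,0,-0.01,0,-0.035,0,0,0,0,-0.01,0,-0.035,0,0,0,0,0,0,0,0,0.1,0,0,0,0,0,0,0.1,0,0]'

```text
time: 29.18
position: [0.5455, -0.2816, 0.1123]
tcp_rot: [2.069, 2.278, -0.078]
contact_force: [1.0, -1.1, -0.9]
opening: 0.0858
```

Call:
jog_arm --rows '[0,0,0,0,0.08,0,0,0,0,-0.02,0,0,0,0,0,0,-0.02,0,0,0,0,0,0,0,0,0,0,0,0,0,0,0,0,0,0]'

```text
time: 29.6
position: [0.5462, -0.2874, 0.1559]
tcp_rot: [2.117, 2.317, 0.012]
contact_force: [0.9, -0.9, -0.7]
opening: 0.0853
```

Run:
```python
from h import *
p=viewer.grab_frame("wrist");save(p,"w6");X=cloud(p)
for b in blobs(X,[.46,-.35,.052],[.62,-.05,.065],100): print(b)
go([.5175,-.1987,.0265],96)
```

```text
((array([ 535.9, -153. ]), array([59.5,  7. ]), 5.13), np.int32(1096), 0.0578)
((array([ 517.7, -198.6]), array([60.1, 41.8]), 5.37), np.int32(4933), 0.0582)
((array([ 548.1, -281.1]), array([60.1, 42.2]), 4.93), np.int32(3732), 0.0583)
((array([ 549.4, -326. ]), array([48.9, 19.8]), 4.55), np.int32(1064), 0.0536)
 shift mm [ 90.7 -21.8 129.6] turn [ 0.0083 -0.0024 -0.0143] t 29.65 F [ 0.1  0.5 -0.3] open 85.0 pos [ 0.5464 -0.2875  0.1561]
```

View pics/w6.png

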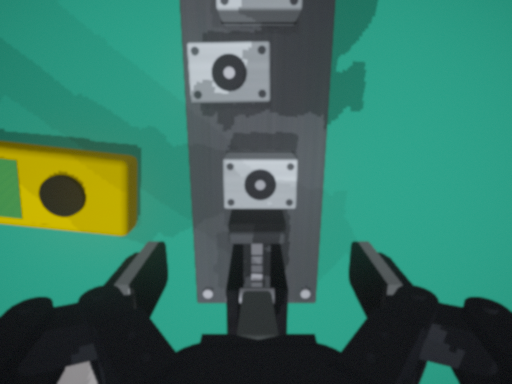

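Cassette 3 stands upright at (260,184) in front of the jaw. Cassette 2 sits off-centre at (229,72), so I'll regrip it.

Call:
jog_arm --rows '[0.025,-0.006,0,0.008,0,-0.01,0,0.035,-0.008,0,0,0,0,0,0.03,-0.006,0.01,0,0,0,0,0.003,0,0.03,0,0,0,0,0,0,0.03,0,0,0,0,0,0,0,0,0,0,0,0,0,0,0,0,0,0]'

```text
time: 30.23
position: [0.5133, -0.1903, 0.0791]
tcp_rot: [-2.101, -2.329, 0.0]
contact_force: [0.5, -1.1, 0.6]
opening: 0.0856
```

Run:
```python
from h import *
go([.5177,-.1986,.0250],95.4)
```

```text
shift mm [-8.9  3.7 54. ] turn [-0.0032 -0.0033  0.0088] t 30.23 F [ 0.5 -1.1  0.6] open 85.6 pos [ 0.5133 -0.1903  0.0791]
```

Call:
jog_arm --rows '[-0.009,0.003,0.005,-0.003,-0.003,0.008,0,0,0,0.015,0,0,0,0,0,0,0.015,0,0,0,0,0,0,0.01,0,0,0,0,0,0,0.004,0,0,0,0,0,0,0,0,0,0,0,0,0,0,0,0,0,0]'

```text
time: 30.82
position: [0.5234, -0.2061, 0.0335]
tcp_rot: [2.111, 2.311, 0.002]
contact_force: [-0.3, 0.6, -0.3]
opening: 0.0854
```

Run:
```python
from h import *
go([.5177,-.1986,.0250],95.4)
```

```text
shift mm [ 8.1 -5.1  8.4] turn [ 0.0085  0.0076 -0.0037] t 30.82 F [-0.3  0.6 -0.3] open 85.4 pos [ 0.5234 -0.2061  0.0335]
```

Call:
jog_arm --rows '[0.008,-0.005,0.006,0.008,0.007,-0.003,0,0,0,0,0,0,0,0,0,0,0,0,0,0,0.6,0,0,0,0,0,0,0.6,0,0,0,0,0,0,0.6,0,0,0,0,0,0,0.6,0,0,0,0,0,0,0.6]' --newtons 80

```text
time: 31.4
position: [0.5196, -0.1992, 0.0306]
tcp_rot: [2.111, 2.319, 0.002]
contact_force: [0.3, 0.2, -1.2]
opening: 0.0581
```

Run:
```python
from h import *
go([.5177,-.1986,.0250],95.4)
```

```text
shift mm [ 0.8 -1.8  5.6] turn [ 0.0044  0.0032 -0.0004] t 31.4 F [ 0.3  0.2 -1.2] open 58.1 pos [ 0.5196 -0.1992  0.0306]
```

Call:
jog_arm --rows '[0,0,-0.008,0,0,0,0.6,0,0,-0.006,0,0,0,0.6,0.006,0.01,0,0,0,0,0.6,0.006,0.012,0,0,0,0,0.6,0,0,0,0,0,0,0.6,0,0,0,0,0,0,0.6]'

```text
time: 31.9
position: [0.5423, -0.1834, 0.0462]
tcp_rot: [2.112, 2.32, 0.003]
contact_force: [-1.1, 0.2, -2.0]
opening: 0.0585
```

Run:
```python
from h import *
go([.5385,-.1798,.0250],95.4)
```

```text
shift mm [ 3.9 -3.6 21.1] turn [ 0.0045  0.0024 -0.0004] t 31.9 F [-1.1  0.2 -2. ] open 58.5 pos [ 0.5423 -0.1834  0.0462]
```

Call:
jog_arm --rows '[0.002,-0.002,0.004,0.004,0.002,0,0.6,0,0,0.006,0,0,0,0.6,0,0,0.004,0,0,0,0.6,0,0,0.002,0,0,0,0.6,0,0,0,0,0,0,0.6]'

```text
time: 32.32
position: [0.5407, -0.1811, 0.0299]
tcp_rot: [2.112, 2.324, 0.0]
contact_force: [0.5, -0.1, 0.4]
opening: 0.0584
```

Run:
```python
from h import *
go([.5402,-.1803,.0306],95.4)
```

```text
shift mm [ 0.8 -0.4 -0.7] turn [0.0011 0.0008 0.0008] t 32.32 F [ 0.5 -0.1  0.4] open 58.4 pos [ 0.5407 -0.1811  0.0299]
```

Release, rise, verify, and head for the last cassette at about (.5147,.2915).

Call:
jog_arm --rows '[0,0,0,0,0,0,0,0,0,0,0,0,0,0,0,0,0,0,0,0,0,0,0,0,0,0,0,0,0,0,-0.02,0,0,0,0,0,0,-0.04,0,0,0,0,0,0,-0.04,0,0,0,0,0,0,-0.04,0,0,0,0,0,0,0,0,0,0,0]'

```text
time: 33.07
position: [0.5357, -0.18, 0.1699]
tcp_rot: [-2.108, -2.315, 0.006]
contact_force: [2.0, -0.7, 1.4]
opening: 0.0853
```

Run:
```python
from h import *
p=viewer.grab_frame("wrist");X=cloud(p)
for b in blobs(X,[.46,-.35,.052],[.62,-.05,.065],100): print(b)
p=viewer.grab_frame("top");X=cloud(p)
for b in blobs(X,[.45,.02,.058],[.6,.38,.075],60): print(b)
go([.5147,.2917,.15],95)
```

```text
((array([ 534., -135.]), array([60. , 41.6]), 5.21), np.int32(3766), 0.0583)
((array([ 540.7, -180.8]), array([60.1, 42.4]), 5.69), np.int32(3275), 0.0583)
((array([ 547.9, -280.9]), array([60. , 43.2]), 4.69), np.int32(2565), 0.0583)
((array([ 549.7, -326.5]), array([48.6, 20.4]), 5.69), np.int32(775), 0.0536)
((array([515.2, 292.2]), array([59. , 42.5]), 4.06), np.int32(349), 0.0643)
 shift mm [470.1  25.8  17.7] turn [-0.0169 -0.009   0.0058] t 33.17 F [ 0.5  0.2 -0.4] open 85.2 pos [ 0.533  -0.1788  0.1639]
```

Call:
jog_arm --rows '[0.03,0.002,0,-0.016,-0.009,0.005,0,0.041,0.003,0,0,0,0,0,0.041,0.003,0,0,0,0,0,0.041,0.003,0,0,0,0,0,0.041,0.003,0,0,0,0,0,0.041,0.003,0,0,0,0,0,0.041,0.003,0,0,0,0,0,0.041,0.003,0,0,0,0,0,0.041,0.003,0,0,0,0,0,0.041,0.003,0,0,0,0,0]'

```text
time: 34.0
position: [0.5194, 0.221, 0.144]
tcp_rot: [-2.132, -2.286, 0.033]
contact_force: [1.1, 0.4, 0.3]
opening: 0.0852
```

Call:
jog_arm --rows '[0.04,0.005,0,0,0,0,0,0.02,0.005,0,0,0,0,0,0,0,0,0,0,0,0,0,0,0,0,0,0,0]'

```text
time: 34.33
position: [0.5182, 0.2911, 0.1338]
tcp_rot: [-2.114, -2.292, 0.049]
contact_force: [-0.4, -0.2, -1.2]
opening: 0.0854
```

Run:
```python
from h import *
p=viewer.grab_frame("wrist");X=cloud(p)
for b in blobs(X,[.45,.02,.058],[.6,.38,.075],60): print(b)
go([.5149,.2917,.028],94)
```

```text
((array([515.9, 292.4]), array([60.2, 42.2]), 3.74), np.int32(4645), 0.0657)
 shift mm [  1.8   1.3 105.5] turn [-0.0398  0.0046  0.0105] t 34.38 F [-0.3  1.7 -0.9] open 85.6 pos [0.5179 0.2906 0.1335]
```

Call:
jog_arm --rows '[0.002,0.001,0.01,-0.039,0.004,0.01,0,0,0,0.02,0,0,0,0,0,0,0.02,0,0,0,0,0,0,0,0,0,0,0,0,0,0,0,0,0,0]'

```text
time: 34.8
position: [0.5168, 0.2846, 0.079]
tcp_rot: [2.152, 2.288, -0.01]
contact_force: [-0.5, 1.2, 1.5]
opening: 0.0857
```

Run:
```python
from h import *
go([.5155,.2921,.028],94)
```

```text
shift mm [ 7.8 -0.6 51. ] turn [-0.0043  0.0047 -0.0083] t 34.8 F [-0.5  1.2  1.5] open 85.7 pos [0.5168 0.2846 0.079 ]
```

Call:
jog_arm --rows '[0.008,0,0.005,-0.004,0.004,-0.008,0,0,0,0.015,0,0,0,0,0,0,0.015,0,0,0,0,0,0,0.013,0,0,0,0,0,0,0,0,0,0,0,0,0,0,0,0,0,0]'

```text
time: 35.3
position: [0.5204, 0.2922, 0.0342]
tcp_rot: [2.146, 2.291, 0.011]
contact_force: [0.7, -0.6, -0.1]
opening: 0.0853
```

Run:
```python
from h import *
go([.5155,.2921,.028],94)
```

```text
shift mm [ 0.2 -4.9  6.2] turn [ 0.0069 -0.0029 -0.0043] t 35.3 F [ 0.7 -0.6 -0.1] open 85.3 pos [0.5204 0.2922 0.0342]
```

Call:
jog_arm --rows '[0,-0.005,0.005,0.006,-0.003,-0.004,0,0,0,0,0,0,0,0,0,0,0,0,0,0,0.6,0,0,0,0,0,0,0.6,0,0,0,0,0,0,0.6,0,0,0,0,0,0,0.6,0,0,0,0,0,0,0.6]'

```text
time: 35.88
position: [0.5183, 0.2935, 0.0341]
tcp_rot: [2.14, 2.295, 0.012]
contact_force: [0.7, -0.6, -0.9]
opening: 0.0586
```

Run:
```python
from h import *
go([.5155,.2921,.028],94)
```

```text
shift mm [-1.2 -2.9  6.1] turn [ 0.0077 -0.0026  0.0002] t 35.88 F [ 0.7 -0.6 -0.9] open 58.6 pos [0.5183 0.2935 0.0341]
```

Call:
jog_arm --rows '[0,0,-0.02,0,0,0,0.6,0,0,-0.04,0,0,0,0.6,0,0,-0.04,0,0,0,0.6,0,0,-0.03,0,0,0,0.6,0,0,0,0,0,-0.02,0.6,0,0,0,0,0,0,0.6]'

```text
time: 36.38
position: [0.5137, 0.2914, 0.1656]
tcp_rot: [-2.118, -2.32, 0.003]
contact_force: [-0.8, -0.3, -1.9]
opening: 0.0588
```

Run:
```python
from h import *
go([.5430,-.2308,.14],95.2)
```

```text
shift mm [-522.7  -18.2   26. ] turn [-0.0019  0.0008  0.0003] t 36.38 F [-0.8 -0.3 -1.9] open 58.8 pos [0.5137 0.2914 0.1656]
```

Call:
jog_arm --rows '[-0.03,-0.001,0,0,0,0,0.6,-0.041,-0.001,0,0,0,0,0.6,-0.041,-0.001,0,0,0,0,0.6,-0.041,-0.001,0,0,0,0,0.6,-0.041,-0.001,0,0,0,0,0.6,-0.041,-0.002,0,0,0,0,0.6,-0.041,-0.002,0,0,0,0,0.6,-0.041,-0.002,0,0,0,0,0.6,-0.041,-0.002,0,0,0,0,0.6,-0.041,-0.002,0,0,0,0,0.6]'

```text
time: 37.22
position: [0.5309, -0.1077, 0.1512]
tcp_rot: [-2.091, -2.324, 0.01]
contact_force: [-0.7, -0.6, -1.7]
opening: 0.0589
```

Call:
jog_arm --rows '[-0.041,-0.002,0,0,0,0,0.6,-0.041,0,0,0,0,0,0.6,-0.03,0,0,0,0,0,0.6,0,0,0,0,0,0,0.6,0,0,0,0,0,0,0.6]'

```text
time: 37.63
position: [0.5351, -0.2305, 0.1411]
tcp_rot: [-2.1, -2.304, 0.018]
contact_force: [0.1, -0.1, -1.5]
opening: 0.059
```

Run:
```python
from h import *
go([.5435,-.2308,.0268],95.2)
```

```text
shift mm [ -2.2  11.1 114. ] turn [-0.025  -0.0101  0.002 ] t 37.63 F [ 0.1 -0.1 -1.5] open 59.0 pos [ 0.5351 -0.2305  0.1411]
```

Call:
jog_arm --rows '[0,0.006,0.01,-0.025,-0.01,0.002,0.6,-0.002,0.004,0.015,0,0,0,0.6,-0.001,0,0.015,0,0,0,0.6,0,0,0.01,0,0,0,0.6,0,0,0,0,0,0,0.6,0,0,0,0,0,0,0.6]'

```text
time: 38.13
position: [0.5412, -0.226, 0.0825]
tcp_rot: [-2.109, -2.314, 0.001]
contact_force: [-0.8, 1.0, -0.5]
opening: 0.059
```

Run:
```python
from h import *
go([.5435,-.2308,.0268],95.2)
p=viewer.grab_frame("wrist");X=cloud(p)
for b in blobs(X,[.46,-.35,.052],[.62,-.05,.065],100): print(b)
for m in (slice(200,330),): print(face(X,275,330,210,310),face(X,215,255,210,310))
```

```text
shift mm [-5.4  2.3 55.7] turn [-0.0078 -0.0073  0.0022] t 38.13 F [-0.8  1.  -0.5] open 59.0 pos [ 0.5412 -0.226   0.0825]
((array([ 531. , -109.3]), array([73.2,  1.8]), 4.74), np.int32(932), 0.0573)
((array([ 534. , -134.9]), array([60.2, 41.4]), 5.29), np.int32(10287), 0.0582)
((array([ 540.7, -180.5]), array([60.1, 41.6]), 5.34), np.int32(8234), 0.0582)
((array([ 549.4, -297.4]), array([58.9, 10.5]), 5.82), np.int32(875), 0.0583)
(array([ 0.5436, -0.2351,  0.1153]), array([ 0.5433, -0.234 ,  0.1154]), array([ 0.015, -0.027,  1.   ])) (array([ 0.5408, -0.2068,  0.1133]), array([ 0.5408, -0.2074,  0.109 ]), array([-0.087,  0.976,  0.201]))
```

Call:
jog_arm --rows '[-0.006,0.001,0,-0.006,-0.006,0.002,0.6,0,0,0,0,0,0,0.6,0,0,0.005,0,0,0,0.6,0,0,0,0,0,0,0.6]'

```text
time: 38.52
position: [0.544, -0.2315, 0.0791]
tcp_rot: [2.116, 2.321, 0.0]
contact_force: [0.1, 0.1, -1.5]
opening: 0.0591
```

Run:
```python
from h import *
go([.5435,-.2308,.0268],95.2)
```

```text
shift mm [ 0.8 -0.4 52.3] turn [0.0009 0.0005 0.0019] t 38.52 F [ 0.1  0.1 -1.5] open 59.1 pos [ 0.544  -0.2315  0.0791]
```

Call:
jog_arm --rows '[0.001,0,0.013,0,0,0,0.6,0.001,-0.001,0.013,0,0,0,0.6,0,-0.001,0.012,0,0,0,0.6,0,0,0,0,0,0,0.6,0,0,0,0,0,0,0.6]'

```text
time: 38.93
position: [0.5445, -0.2315, 0.0429]
tcp_rot: [2.112, 2.315, 0.003]
contact_force: [0.8, 0.2, -1.1]
opening: 0.0589
```

Run:
```python
from h import *
go([.5435,-.2308,.0268],95.2)
```

```text
shift mm [ 0.8 -1.  16. ] turn [0.0067 0.0044 0.0011] t 38.93 F [ 0.8  0.2 -1.1] open 58.9 pos [ 0.5445 -0.2315  0.0429]
```

Call:
jog_arm --rows '[0.001,-0.001,0.006,0.006,0.004,0,0.6,0,0,0.004,0,0,0,0.6,0,0,0.004,0,0,0,0.6,0,0,0.002,0,0,0,0.6,0,0,0,0,0,0,0.6]'

```text
time: 39.35
position: [0.5453, -0.2316, 0.028]
tcp_rot: [2.115, 2.318, 0.002]
contact_force: [0.7, 0.4, -1.1]
opening: 0.0585
```

Run:
```python
from h import *
go([.5435,-.2308,.0268],95.2)
```

```text
shift mm [ 1.  -1.7  1.2] turn [0.0036 0.0022 0.0009] t 39.35 F [ 0.7  0.4 -1.1] open 58.5 pos [ 0.5453 -0.2316  0.028 ]
```

Call:
jog_arm --rows '[0,0,0.001,0,0,0,0.6,0,0,0,0,0,0,0,0,0,0,0,0,0,0,0,0,0,0,0,0,0,0,0,-0.02,0,0,0,0,0,0,-0.04,0,0,0,0,0,0,-0.04,0,0,0,0,0,0,-0.04,0,0,0,0,0,0,-0.04,0,0,0,0,0,0,-0.03,0,0,-0.06,0]'

```text
time: 40.18
position: [0.5395, -0.2284, 0.2382]
tcp_rot: [-2.038, -2.376, 0.003]
contact_force: [0.7, -1.4, -0.3]
opening: 0.0853
```

Call:
jog_arm --rows '[0,0,-0.02,0,0,-0.12,0,0,0,-0.01,0,0,-0.12,0,0,0,0,0,0,-0.12,0,0,0,0,0,0,-0.12,0,0,0,0,0,0,-0.12,0,0,0,0,0,0,-0.12,0,0,0,0,0,0,-0.12,0,0,0,0,0,0,-0.12,0,0,0,0,0,0,-0.12,0,0,0,0,0,0,-0.12,0]'

```text
time: 41.02
position: [0.5456, -0.2318, 0.2882]
tcp_rot: [0.263, 3.112, -0.013]
contact_force: [0.2, 0.6, 0.1]
opening: 0.0856
```

Call:
jog_arm --rows '[0,0,0,0,0,-0.12,0,0,0,0,0,0,-0.12,0,0,0,0,0,0,-0.06,0,0,0,0,0,0,0,0]'

```text
time: 41.35
position: [0.5458, -0.2319, 0.2898]
tcp_rot: [-0.23, 3.114, -0.019]
contact_force: [0.0, -0.1, 1.4]
opening: 0.0853
```

Run:
```python
from h import *
p=viewer.grab_frame("wrist");save(p,"w7");X=cloud(p)
for b in blobs(X,[.46,-.35,.052],[.62,-.05,.065],100): print(b)
b=np.radians(5.2);B=np.array([[np.cos(b),np.sin(b)],[-np.sin(b),np.cos(b)]])
for f in (p,viewer.grab_frame("top")):
    X=cloud(f);P=X[box(X,[.45,-.5,.1],[.65,-.3,.19])];Q=P.copy();Q[:,:2]=P[:,:2]@B.T
    for z0,z1 in [(.1,.12),(.12,.14),(.14,.155),(.155,.166),(.166,.18)]:
        S=Q[(Q[:,2]>z0)&(Q[:,2]<z1)]
        if len(S)>3: print(z0,len(S),S.min(0).round(3),S.max(0).round(3))
go([.5556,-.365,.2],185.2)
```

```text
((array([ 548.8, -281.1]), array([60. , 41.3]), 5.23), np.int32(1657), 0.0584)
((array([ 550.4, -326.8]), array([49.4, 19.6]), 5.43), np.int32(573), 0.0537)
((array([ 528. , -108.7]), array([20.9, 75.8]), 78.48), np.int32(285), 0.0605)
((array([ 546.6, -232.6]), array([60.2, 42. ]), 5.19), np.int32(1639), 0.0584)
((array([ 541.6, -180.9]), array([60.1, 42.3]), 5.29), np.int32(1649), 0.0583)
((array([ 535.1, -135.5]), array([60.6, 42.5]), 4.85), np.int32(1684), 0.0583)
0.1 356 [ 0.504 -0.456  0.1  ] [ 0.531 -0.401  0.12 ]
0.12 345 [ 0.504 -0.433  0.12 ] [ 0.531 -0.395  0.14 ]
0.14 312 [ 0.504 -0.434  0.14 ] [ 0.531 -0.39   0.155]
0.155 489 [ 0.504 -0.433  0.155] [ 0.531 -0.39   0.166]
0.166 456 [ 0.504 -0.436  0.166] [ 0.532 -0.425  0.176]
 shift mm [  11.2 -131.9   91.4] turn [-0.0131  0.0185  0.0542] t 41.45 F [-0.1 -0.  -0.4] open 85.6 pos [ 0.5459 -0.2319  0.2898]
```

View pics/w7.png

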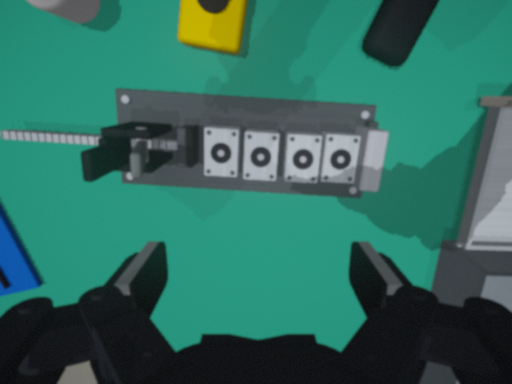

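All four stand in a straight row at (221,152), (261,155), (303,158) and (340,159), within about 4 mm of the centre line. Next I'll put the fingers over the handle and trigger.

Call:
jog_arm --rows '[0,-0.025,0.01,-0.013,0.018,0.05,0,0.004,-0.04,0.01,0,0,0,0,0.004,-0.04,0.01,0,0,0,0,0.004,-0.035,0.01,0,0,0,0,0,0,0,0,0,0,0,0,0,0,0,0,0,0]'

```text
time: 41.95
position: [0.5494, -0.3762, 0.2498]
tcp_rot: [-0.137, 3.135, -0.0]
contact_force: [0.0, 0.1, 1.4]
opening: 0.0852
```

Run:
```python
from h import *
go([.5537,-.3739,.136],185.2)
```

```text
shift mm [ -4.2   2.  113.8] turn [-0.0004  0.0031 -0.0036] t 41.95 F [0.  0.1 1.4] open 85.2 pos [ 0.5494 -0.3762  0.2498]
```

Call:
jog_arm --rows '[-0.004,0.002,0.01,0,0.003,-0.003,0,0,0,0.02,0,0,0,0,0,0,0.015,0,0,0,0,0,0,0,0,0,0,0,0,0,0,0,0,0,0]'

```text
time: 42.37
position: [0.555, -0.3697, 0.2035]
tcp_rot: [-0.141, 3.137, -0.0]
contact_force: [0.1, 0.0, 1.6]
opening: 0.0855
```

Run:
```python
from h import *
go([.5537,-.3739,.136],185.2)
```

```text
shift mm [ 1.8 -4.  67.5] turn [-0.0004  0.0016 -0.0006] t 42.37 F [0.1 0.  1.6] open 85.5 pos [ 0.555  -0.3697  0.2035]
```

Call:
jog_arm --rows '[0.001,-0.004,0.01,0,0.001,0,0,0,0,0.015,0,0,0,0,0,0,0.015,0,0,0,0,0,0,0,0,0,0,0,0,0,0,0,0,0,0]'

```text
time: 42.78
position: [0.5574, -0.3721, 0.1659]
tcp_rot: [-0.148, 3.133, -0.008]
contact_force: [-0.7, -0.6, 1.0]
opening: 0.0854
```

Run:
```python
from h import *
go([.5537,-.3739,.136],185.2)
```

```text
shift mm [ 4.  -1.3 29.9] turn [-0.005   0.0054  0.0034] t 42.78 F [-0.7 -0.6  1. ] open 85.4 pos [ 0.5574 -0.3721  0.1659]
```

Down the last 30 mm and a first squeeze.

Call:
jog_arm --rows '[0.004,-0.001,0.012,-0.005,0.005,0.003,0,0,0,0.012,0,0,0,0,0,0,0.005,0,0,0,0,0,0,0,0,0,0,0]'

```text
time: 43.12
position: [0.5548, -0.3749, 0.1385]
tcp_rot: [-0.143, 3.135, -0.006]
contact_force: [0.1, -0.0, 0.5]
opening: 0.0854
```

Run:
```python
from h import *
go([.5537,-.3739,.136],185.2)
```

```text
shift mm [1.  1.1 2.5] turn [-0.0037  0.0035  0.0003] t 43.12 F [ 0.1 -0.   0.5] open 85.4 pos [ 0.5548 -0.3749  0.1385]
```

Call:
jog_arm --rows '[0,0,0,0,0,0,1,0,0,0,0,0,0,1,0,0,0,0,0,0,1,0,0,0,0,0,0,1,0,0,0,0,0,0,1,0,0,0,0,0,0,1,0,0,0,0,0,0,1]' --newtons 35

```text
time: 43.7
position: [0.5555, -0.3756, 0.1426]
tcp_rot: [-0.14, 3.131, -0.006]
contact_force: [-0.8, 1.4, -0.9]
opening: 0.0224
```

Run:
```python
from h import *
go([.5537,-.3739,.136],185.2)
```

```text
shift mm [1.7 1.9 6.5] turn [-0.0044  0.0073 -0.0015] t 43.7 F [-0.8  1.4 -0.9] open 22.4 pos [ 0.5555 -0.3756  0.1426]
```

Call:
jog_arm --rows '[0,0,0,0,0,0,0,0,0,0,0,0,0,0,0,0,0,0,0,0,0,0,0,0,0,0,0,0,0,0.001,0.003,-0.004,0.005,0,0]'

```text
time: 44.12
position: [0.5555, -0.3736, 0.1404]
tcp_rot: [-0.142, 3.136, -0.0]
contact_force: [-0.1, -0.1, 0.4]
opening: 0.0815
```

Call:
jog_arm --rows '[0,0,0.002,0,0,0,1,0,0,0,0,0,0,1,0,0,0,0,0,0,1,0,0,0,0,0,0,1,0,0,0,0,0,0,1,0,0,0,0,0,0,1]'

```text
time: 44.62
position: [0.557, -0.3755, 0.1409]
tcp_rot: [-0.141, 3.133, -0.008]
contact_force: [-0.8, 7.4, 0.3]
opening: 0.0233
```

Run:
```python
from h import *
go([.5537,-.3739,.136],185.2)
p=viewer.grab_frame("top");X=cloud(p)
for b in blobs(X,[.46,-.36,.045],[.62,-.05,.065],20): print(b)
save(p,"t8",3,(230,160,450,260))
```

```text
shift mm [3.1 1.9 4.9] turn [-0.0052  0.0049 -0.0009] t 44.62 F [-0.8  7.4  0.3] open 23.3 pos [ 0.557  -0.3755  0.1409]
((array([ 546.1, -263.4]), array([ 60.7, 107.9]), 3.08), np.int32(811), 0.0563)
((array([529.5, -96. ]), array([75.9, 25.1]), 4.83), np.int32(152), 0.0635)
((array([ 539.8, -179.1]), array([60.1, 42.1]), 4.93), np.int32(343), 0.0567)
((array([ 533.6, -133.8]), array([61.1, 41.8]), 5.33), np.int32(337), 0.0566)
```

View pics/t8.png

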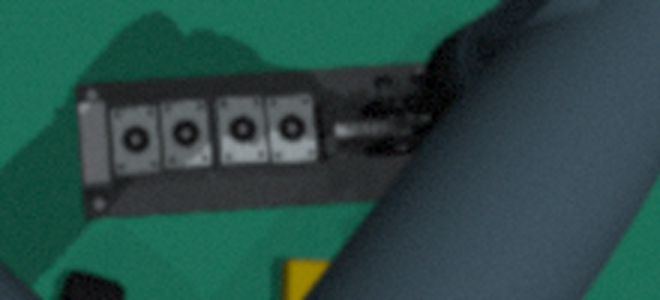

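The jaw has reached the row: the right pair at (242,128) and (291,127) is being pushed, and a gap remains at about x=215. I'll keep squeezing.

Call:
jog_arm --rows '[0,0,0,0,0,0,0,0,0,0,0,0,0,0,0,0,0,0,0,0,0,0,0,0,0,0,0,0,0.003,0.001,0.003,-0.005,0.005,0,0]'

```text
time: 45.08
position: [0.5537, -0.3732, 0.1373]
tcp_rot: [0.144, -3.137, -0.003]
contact_force: [0.2, -0.7, 0.5]
opening: 0.0815
```

Call:
jog_arm --rows '[0,0,0.002,0,0,0,1,0,0,0,0,0,0,1,0,0,0,0,0,0,1,0,0,0,0,0,0,1,0,0,0,0,0,0,1,0,0,0,0,0,0,1]'

```text
time: 45.58
position: [0.5542, -0.3757, 0.1372]
tcp_rot: [-0.141, 3.138, -0.006]
contact_force: [-0.5, 7.8, 0.9]
opening: 0.0233
```

Call:
jog_arm --rows '[0,0,0,0,0,0,0,0,0,0,0,0,0,0,0,0,0,0,0,0,0,0,0,0,0,0,0,0,0.001,0.001,0.003,-0.003,0.003,0,0]'

```text
time: 46.0
position: [0.5528, -0.374, 0.1337]
tcp_rot: [0.142, -3.135, -0.001]
contact_force: [1.0, -0.1, -0.2]
opening: 0.0817
```

Call:
jog_arm --rows '[0,0,0.001,0,0,0,1,0,0,0,0,0,0,1,0,0,0,0,0,0,1,0,0,0,0,0,0,1,0,0,0,0,0,0,1,0,0,0,0,0,0,1]'

```text
time: 46.5
position: [0.5537, -0.3758, 0.135]
tcp_rot: [0.141, -3.137, 0.007]
contact_force: [-1.2, 7.3, -0.3]
opening: 0.0229
```

Run:
```python
from h import *
go([.5537,-.3739,.136],185.2)
p=viewer.grab_frame("top");X=cloud(p)
for b in blobs(X,[.46,-.36,.045],[.62,-.05,.065],20): print(b)
```

```text
shift mm [-0.1  1.9 -1. ] turn [-0.0042 -0.0012 -0.0011] t 46.5 F [-1.2  7.3 -0.3] open 22.9 pos [ 0.5537 -0.3758  0.135 ]
((array([ 541.7, -206.2]), array([ 63.5, 187.5]), 5.55), np.int32(1466), 0.0566)
((array([529.2, -96. ]), array([75.3, 25.1]), 5.02), np.int32(158), 0.063)
```

Call:
jog_arm --rows '[0,0,0,0,0,0,0,0,0,0,0,0,0,0,0,0,0,0,0,0,0,0,0,0,0,0,0,0,0,0.001,0.001,-0.003,0,0,0]'

```text
time: 46.97
position: [0.5531, -0.373, 0.1331]
tcp_rot: [0.143, -3.135, -0.002]
contact_force: [0.7, 0.0, -0.3]
opening: 0.0815
```

Call:
jog_arm --rows '[0,0,0.001,0,0,0,1,0,0,0,0,0,0,1,0,0,0,0,0,0,1,0,0,0,0,0,0,1,0,0,0,0,0,0,1,0,0,0,0,0,0,1]'

```text
time: 47.47
position: [0.5545, -0.3758, 0.1352]
tcp_rot: [-0.141, 3.138, -0.009]
contact_force: [-0.7, 8.0, 0.8]
opening: 0.0228
```

Run:
```python
from h import *
go([.5537,-.3739,.136],185.2)
p=viewer.grab_frame("top");X=cloud(p)
for b in blobs(X,[.46,-.36,.045],[.62,-.05,.065],20): print(b)
save(p,"t9",3,(230,160,450,260))
```

```text
shift mm [ 0.6  1.9 -0.8] turn [-0.0057  0.0001 -0.0007] t 47.47 F [-0.7  8.   0.8] open 22.8 pos [ 0.5545 -0.3758  0.1352]
((array([ 534. , -187.6]), array([ 74.7, 209.2]), 3.18), np.int32(1593), 0.057)
```

View pics/t9.png

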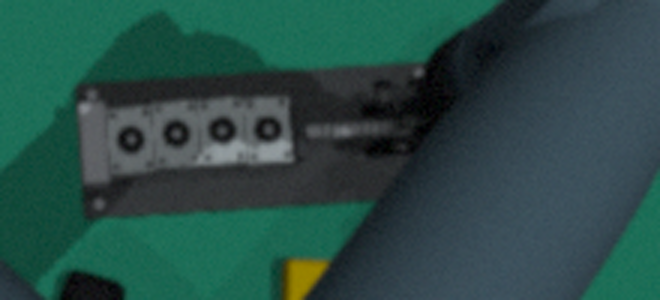

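The row is now closed up against the anvil, from (130,138) to (267,128). I'll squeeze again for a firm grip; the trigger should then stop short.

Call:
jog_arm --rows '[0,0,0,0,0,0,0,0,0,0,0,0,0,0,0,0,0,0,0,0,0,0,0,0,0,0,0,0,0,0.001,0.001,-0.004,0,0,0]'

```text
time: 47.93
position: [0.5538, -0.3728, 0.1333]
tcp_rot: [0.144, -3.136, -0.002]
contact_force: [0.2, -0.4, 0.6]
opening: 0.0817
```

Call:
jog_arm --rows '[0,0,0.001,0,0,0,1,0,0,0,0,0,0,1,0,0,0,0,0,0,1,0,0,0,0,0,0,1,0,0,0,0,0,0,1,0,0,0,0,0,0,1]'

```text
time: 48.43
position: [0.5547, -0.3709, 0.1348]
tcp_rot: [-0.145, 3.137, 0.005]
contact_force: [-0.0, 3.8, 0.2]
opening: 0.0323
```

Call:
jog_arm --rows '[0,0,0,0,0,0,1]'

```text
time: 48.52
position: [0.5547, -0.3709, 0.1348]
tcp_rot: [-0.144, 3.137, 0.006]
contact_force: [-0.2, 0.5, 0.6]
opening: 0.0325
```

Call:
jog_arm --rows '[0,0,0,0,0,0,0,0,0,0,0,0,0,0,0,0,0,0,0,0,0,0,0,0,0,0,0,0,0,0.001,0.001,-0.002,0,0,0]'

```text
time: 48.93
position: [0.5544, -0.3693, 0.1334]
tcp_rot: [-0.146, 3.138, 0.01]
contact_force: [-0.5, -0.9, -0.5]
opening: 0.0851
```

Call:
jog_arm --rows '[0,0,0.001,0,0,0,1,0,0,0,0,0,0,1,0,0,0,0,0,0,1,0,0,0,0,0,0,1,0,0,0,0,0,0,1,0,0,0,0,0,0,1]'

```text
time: 49.43
position: [0.5552, -0.3708, 0.134]
tcp_rot: [-0.143, 3.135, 0.005]
contact_force: [1.0, 3.7, -0.0]
opening: 0.0321
```

Run:
```python
from h import *
go([.5537,-.3739,.136],185.2)
```

```text
shift mm [ 1.8 -3.  -2. ] turn [0.0033 0.0032 0.0007] t 49.43 F [ 1.   3.7 -0. ] open 32.1 pos [ 0.5552 -0.3708  0.134 ]
```

The trigger stopped short at 32 mm twice, so the grip is firm. I'll let go, rise and look from above.

Call:
jog_arm --rows '[0,0,0,0,0,0,0,0,0,0,0,0,0,0,0,0,0,0,0,0,0,0,0,0,0,0,0,0,0,-0.002,-0.01,0,0,0,0,0,0,-0.03,0,0,0,0,0,0,-0.04,0,0,0,0,0,0,-0.04,0,0,0,0,0,0,-0.02,0,0,0,0,0,0.03,0,0,0,0,0]'

```text
time: 50.27
position: [0.5503, -0.3481, 0.279]
tcp_rot: [0.136, -3.136, -0.002]
contact_force: [0.6, 0.1, -0.6]
opening: 0.0855
```

Call:
jog_arm --rows '[0,0.04,0,0,0,0,0,0,0.04,0,0,0,0,0,0.02,0.02,0,0,0,0,0,0.03,0,0,0,0,0,0,0,0,0,0,0,0,0]'

```text
time: 50.68
position: [0.4935, -0.2492, 0.2877]
tcp_rot: [-0.14, 3.127, -0.014]
contact_force: [-1.4, -1.6, -0.6]
opening: 0.0855
```

Run:
```python
from h import *
go([.5155,.2921,.2],185)
p=viewer.grab_frame("wrist");X=cloud(p)
b=np.radians(5.2);B=np.array([[np.cos(b),np.sin(b)],[-np.sin(b),np.cos(b)]])
P=X[box(X,[.46,-.46,.014],[.62,-.05,.075])];Q=P.copy();Q[:,:2]=P[:,:2]@B.T
S=Q[(Q[:,2]>.056)&(Q[:,2]<.061)];print("row v",np.percentile(S[:,1],[1,99]),"u",np.percentile(S[:,0],[1,99]))
S=Q[(abs(Q[:,0]-.5175)<.022)&(Q[:,1]<-.30)]
h,e=np.histogram(S[:,1],np.arange(-.42,-.30,.002))
for v in np.arange(-.40,-.31,.003):
    t=S[(S[:,1]>v)&(S[:,1]<v+.003)]
    if len(t): print(round(v,3),len(t),np.percentile(t[:,2],[10,50,90]).round(4))
save(p,"w10",1)
```

```text
shift mm [-69.2 538.   83.3] turn [-0.0096  0.011   0.0021] t 50.68 F [-1.4 -1.6 -0.6] open 85.5 pos [ 0.4935 -0.2492  0.2877]
row v [-0.40299256 -0.15766795] u [0.49154964 0.55143037]
-0.4 24 [0.0323 0.043  0.0443]
-0.397 29 [0.0322 0.043  0.0444]
-0.394 22 [0.0318 0.043  0.0445]
-0.391 25 [0.0294 0.0428 0.0442]
-0.388 24 [0.0309 0.0429 0.044 ]
-0.385 26 [0.0316 0.0433 0.0443]
-0.382 24 [0.0315 0.0429 0.0442]
-0.379 25 [0.029  0.0425 0.0437]
-0.376 26 [0.0309 0.0427 0.0438]
-0.373 25 [0.0314 0.0434 0.0446]
-0.37 25 [0.0313 0.0429 0.0441]
-0.367 22 [0.0323 0.0429 0.0442]
-0.364 30 [0.0297 0.0429 0.0441]
-0.361 24 [0.031  0.0429 0.0439]
-0.358 22 [0.0306 0.0431 0.0442]
-0.355 28 [0.0307 0.0427 0.0446]
-0.352 26 [0.0315 0.0427 0.0439]
-0.349 23 [0.0311 0.0429 0.0439]
-0.346 24 [0.0281 0.0427 0.0441]
-0.343 20 [0.0396 0.0431 0.0439]
-0.34 46 [0.0519 0.0534 0.0545]
-0.337 77 [0.0536 0.0546 0.0555]
-0.334 74 [0.0534 0.0544 0.0552]
-0.331 82 [0.053  0.0542 0.0552]
-0.328 64 [0.0519 0.0532 0.0567]
-0.325 76 [0.0572 0.0583 0.059 ]
-0.322 83 [0.0576 0.0584 0.0592]
-0.319 70 [0.0574 0.0586 0.0598]
-0.316 81 [0.0576 0.0586 0.0595]
-0.313 85 [0.0575 0.0585 0.0593]
-0.31 65 [0.0572 0.0585 0.0596]
```

View pics/w10.png

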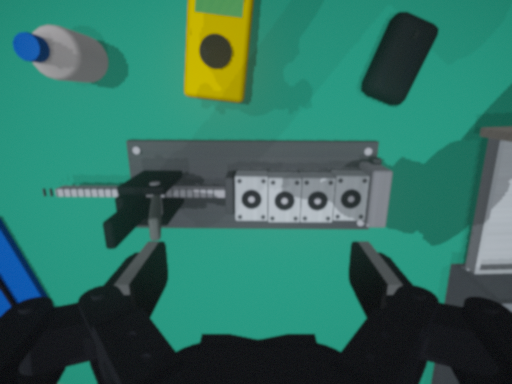

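The row is closed against the anvil. The jaw with its pad is now about 14.5 mm thick against 20 mm before, so the pad is pressed about 5 mm. The meter, mouse and bottle are undisturbed. Next I'll shut the drawer by pushing the front panel with closed fingers.

Call:
jog_arm --rows '[0.005,0.03,0,-0.009,0.01,-0.03,1,0.006,0.041,0,0,0,0,1,0.006,0.041,0,0,0,0,1,0.006,0.041,0,0,0,0,1,0.006,0.041,0.005,0,0,0,1,0.006,0.041,0.005,0,0,0,1,0.006,0.041,0.005,0,0,0,1,0.006,0.041,0.005,0,0,0,1,0.006,0.041,0.005,0,0,0,1,0.006,0.041,0,0,0,0,1]'

```text
time: 51.57
position: [0.4081, 0.1384, 0.2683]
tcp_rot: [-0.152, 3.104, -0.02]
contact_force: [1.7, 0.1, 0.3]
opening: 0.0001
```

Call:
jog_arm --rows '[0.005,0.03,0,0,0,0,1,0.002,0.01,0,0,0,0,1,0,0,0,0,0,0,1,0,0,0,0,0,0,1]'

```text
time: 51.9
position: [0.3999, 0.1873, 0.2715]
tcp_rot: [-0.168, 3.094, -0.014]
contact_force: [-0.5, -0.3, -0.3]
opening: -0.0003
```

Run:
```python
from h import *
go([.391,.1876,.055],187)
p=viewer.grab_frame("top");X=cloud(p);P=X[box(X,[.3,.0,.05],[.62,.36,.1])]
a=np.radians(7);C=np.array([[np.cos(a),np.sin(a)],[-np.sin(a),np.cos(a)]]);Q=P[:,:2]@C.T
m=(P[:,2]>.08);print("panel",np.percentile(Q[m,0],[1,50,99]).round(4));m=(P[:,2]<.078)&(Q[:,0]<.41);print("bar",Q[m].min(0),Q[m].max(0),m.sum())
```

```text
shift mm [ 17.9   3.7 215.9] turn [-0.0114  0.042  -0.0138] t 51.9 F [-0.5 -0.3 -0.3] open -0.3 pos [0.3999 0.1873 0.2715]
panel [0.4342 0.4436 0.6558]
bar [0.38417809 0.07425127] [0.40993266 0.20524876] 228
```

Call:
jog_arm --rows '[0.008,0.003,0.01,-0.011,0.041,-0.013,1,0,0,0.03,0,0,0,1,0,0,0.04,0,0,0,1,0,0,0.02,0,0,0,1,0,0,0,0,0,0,1,0,0,0,0,0,0,1]'

```text
time: 52.45
position: [0.3965, 0.1837, 0.168]
tcp_rot: [0.173, -3.133, -0.003]
contact_force: [0.5, 0.9, 0.2]
opening: 0.0003
```

Run:
```python
from h import *
go([.391,.1876,.055],187)
```

```text
shift mm [  4.7   4.3 113. ] turn [ 0.0022 -0.0032 -0.0118] t 52.45 F [0.5 0.9 0.2] open 0.3 pos [0.3965 0.1837 0.168 ]
```

Call:
jog_arm --rows '[0.005,0.004,0.015,0,-0.003,-0.011,1,0,0,0.02,0,0,0,1,0,0,0.02,0,0,0,1,0,0,0,0,0,0,1,0,0,0,0,0,0,1]'

```text
time: 52.87
position: [0.3964, 0.1852, 0.1172]
tcp_rot: [-0.181, 3.133, 0.007]
contact_force: [0.0, 1.0, 0.6]
opening: -0.0
```

Run:
```python
from h import *
go([.391,.1876,.055],187)
```

```text
shift mm [ 5.3  2.7 62.2] turn [ 0.004   0.0039 -0.0069] t 52.87 F [0.  1.  0.6] open -0.0 pos [0.3964 0.1852 0.1172]
```

Call:
jog_arm --rows '[0.004,0.002,0,0.004,0.004,-0.006,1,0.001,0,0.02,0,0,0,1,0.001,0,0.02,0,0,0,1,0.001,0,0.015,0,0,0,1,0,0,0.004,0,0,0,1,0,0,0,0,0,0,1]'

```text
time: 53.37
position: [0.3977, 0.1887, 0.067]
tcp_rot: [-0.189, 3.121, 0.006]
contact_force: [-0.4, 0.4, 0.7]
opening: -0.0005
```

Run:
```python
from h import *
go([.5994,.2132,.055],187)
```

```text
shift mm [-203.    -0.    14.9] turn [ 0.0027  0.0146 -0.0014] t 53.37 F [-0.4  0.4  0.7] open -0.5 pos [0.3977 0.1887 0.067 ]
```

Push in with 20 mm rows, slower at the end.

Call:
jog_arm --rows '[-0.01,0,0.004,0,0.01,0,1,-0.02,0,0.002,0,0,0,1,-0.022,0,0,0,0,0,1,-0.022,0,0,0,0,0,1,-0.022,0,0,0,0,0,1,-0.022,0,0,0,0,0,1,-0.022,0,0,0,0,0,1,-0.02,0,0,0,0,0,1,-0.015,0,0,0,0,0,1,0,0,0,0,0,0,1]'

```text
time: 54.2
position: [0.5664, 0.2099, 0.0681]
tcp_rot: [0.194, -3.117, -0.002]
contact_force: [-0.5, 0.7, 0.5]
opening: 0.0002
```

Run:
```python
from h import *
go([.5994,.2132,.055],187)
```

```text
shift mm [-33.4  -0.8  12.5] turn [ 0.0024 -0.0183  0.0023] t 54.2 F [-0.5  0.7  0.5] open 0.2 pos [0.5664 0.2099 0.0681]
```

Call:
jog_arm --rows '[-0.01,0,0.002,0,-0.018,0,1,-0.01,0,0.002,0,0,0,1,-0.008,0,0,0,0,0,1,-0.006,0,0,0,0,0,1,0,0,0,0,0,0,1]'

```text
time: 54.62
position: [0.5996, 0.2145, 0.0675]
tcp_rot: [-0.197, 3.135, 0.004]
contact_force: [-0.7, 0.1, -0.3]
opening: -0.0001
```

Run:
```python
from h import *
go([.5994,.2132,.055],187)
p=viewer.grab_frame("top");X=cloud(p);P=X[box(X,[.45,.0,.05],[.75,.36,.12])]
a=np.radians(7);C=np.array([[np.cos(a),np.sin(a)],[-np.sin(a),np.cos(a)]]);Q=P[:,:2]@C.T
m=(P[:,2]<.078)&(Q[:,0]<.6)&(abs(Q[:,1]-.14)<.08);print("bar min",np.percentile(Q[m,0],[1,5]),m.sum())
m=(P[:,2]>.075)&((Q[:,1]<.09)|(Q[:,1]>.21));print("panel",np.percentile(Q[m,0],[0,1,2]))
```

```text
shift mm [ 0.4 -1.3 12.5] turn [0.0026 0.0005 0.0032] t 54.62 F [-0.7  0.1 -0.3] open -0.1 pos [0.5996 0.2145 0.0675]
bar min [0.58205645 0.58265994] 197
panel [0.63141049 0.63252265 0.63310635]
```

Call:
jog_arm --rows '[-0.005,0,0,0,0,0,1,-0.004,0,0,0,0,0,1,-0.003,0,0,0,0,0,1]'

```text
time: 54.92
position: [0.5996, 0.2147, 0.0677]
tcp_rot: [0.198, -3.116, -0.001]
contact_force: [-5.1, -0.8, 3.2]
opening: 0.0001
```

Run:
```python
from h import *
go([.5994,.2132,.055],187)
```

```text
shift mm [ 0.1 -1.5 12.7] turn [ 0.0019 -0.0196  0.0047] t 54.92 F [-5.1 -0.8  3.2] open 0.1 pos [0.5996 0.2147 0.0677]
```

The drawer is blocked at its shut stop. Retreat a little, rise, and do the last check.

Call:
jog_arm --rows '[0.006,0,0,0,0,0,1,0.003,0,0,0,0,0,1,0,0,-0.02,0,0,0,1,0,0,-0.04,0,0,0,1,0,0,-0.04,0,0,0,1,0,0,-0.04,0,0,0,1,0,0,-0.04,0,0,0,1,0,0,0,0,0,0,1]'

```text
time: 55.58
position: [0.5898, 0.2133, 0.2537]
tcp_rot: [0.199, -3.114, -0.0]
contact_force: [0.6, 0.1, 1.1]
opening: 0.0001
```

Run:
```python
from h import *
go([.5994,.2132,.055],187)
p=viewer.grab_frame("top");X=cloud(p);P=X[box(X,[.45,.0,.05],[.62,.36,.08])]
a=np.radians(7);C=np.array([[np.cos(a),np.sin(a)],[-np.sin(a),np.cos(a)]]);Q=P[:,:2]@C.T
print("bar min",np.percentile(Q[Q[:,0]<.6,0],[1,5]))
b=np.radians(5.2);B=np.array([[np.cos(b),np.sin(b)],[-np.sin(b),np.cos(b)]])
P=X[box(X,[.46,-.46,.046],[.62,-.05,.062])];Q=P.copy();Q[:,:2]=P[:,:2]@B.T;Q=Q[abs(Q[:,0]-.5175)<.04]
for lo in (.046,.055):
    S=Q[Q[:,2]>lo];print(lo,"v",np.percentile(S[:,1],[0,1,99]).round(4),"u",np.percentile(S[:,0],[1,99]).round(4))
for t in ["meter","mouse","bottle"]: print(t,[np.round(d["centre"],3) for d in search_frame(p,t)[:1]])
save(p,"t11",2,(60,60,440,310))
```

```text
shift mm [-13.8  -1.6 198.5] turn [ 0.0015 -0.0212  0.0057] t 55.58 F [0.6 0.1 1.1] open 0.1 pos [0.5898 0.2133 0.2537]
bar min [0.58191396 0.58255158]
0.046 v [-0.4971 -0.4091 -0.1412] u [0.4894 0.5507]
0.055 v [-0.4528 -0.4008 -0.1406] u [0.4892 0.5505]
meter [array([ 0.355, -0.314,  0.034])]
mouse [array([ 0.356, -0.09 ,  0.034])]
bottle [array([ 0.545, -0.349,  0.161])]
```

View pics/t11.png

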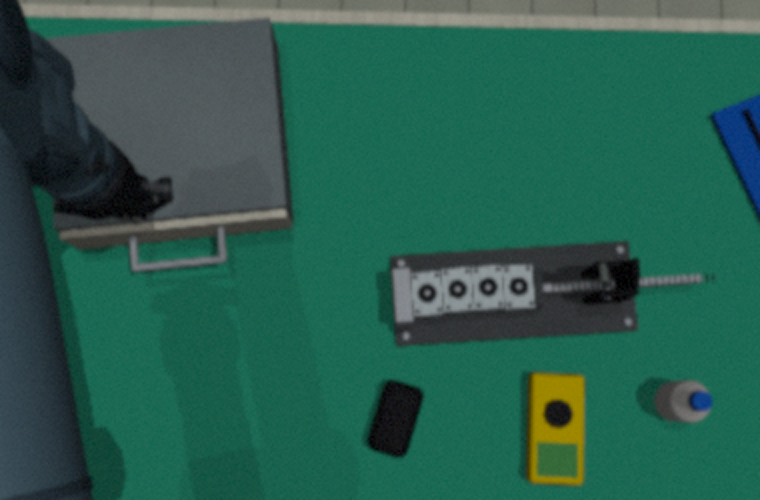

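The drawer is shut with its bar back at the starting reading. The row of four stands at (428,293) to (519,287) against the anvil. The meter, mouse and bottle stand where they were. The network's "bottle" hit is the clamp handle, but the picture shows the bottle upright at (686,400).

```bash
python3 -c "
from rig import finish_job
print(finish_job())"
```

```text
the job is handed in; nothing more can be done
None
```

The job is handed in. The drawer was pulled out to its stop, and all four cassettes stand in a straight row in the clamp. The jaw has closed them up against the anvil, and the drawer is pushed shut. No verdict was reported.

**On the way:**
- Cassette 2 was knocked about 25 mm aside while the third was being placed. I gripped it again and put it back in the row.
- The third cassette tilted about 16° in the grip. I levelled it by tilting the tool before setting it down.

**Last checks:**
- **Row:** it measures about 169 mm for 4 x 42 mm. The cassettes stood upright, within about 4 mm of the centre line before clamping.
- **Grip:** the trigger took five full squeezes and then stopped short twice at a finger force of 35 N. The jaw with its pad measured about 14.5 mm thick against about 20 mm when free. That puts the pad about 5 mm in, but it is an estimate from depth images, good to about 1 mm, so the margin over 4 mm is small.
- **Drawer:** the handle bar is back at its starting position to within about 1 mm, and a last push was blocked with about 5 N.
- **Bystanders:** the meter and mouse are within about 5 mm of where they started. In the last check the network mistook the clamp handle for the bottle, so I confirmed the bottle only by eye, upright in its place.

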